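# Hang the corner-piece caddy on the side-opening hook

## Task

Clear the caddy off the bench: pick it up by its wooden carrying bar, bring its headed stud sideways into the open mouth of the hook on the stand, ease it in until the stud has found the back of the slot, then lower it into the throat, fully home, before you let go and leave it hanging there by itself. Do it gently, because the hook is only clamped to its bar and must never be pushed hard, and leave the glue bottle, the brush and the slipcase where they are.

Things in the scene. Friction and masses are not known exactly. Their poses are not given: they have to be found in the camera images.
- caddy_grip (a point): Centre of the wooden carrying bar of the loose caddy: bar 74 mm long along the caddy's x, 12 mm wide (y) and 12 mm high, 92 mm above the caddy's underside, 42 mm above the box rim, on end tabs 30 mm wide. Pinch it across y from above, near the middle. Axes: x along the bar to the end with the stud, z up.
- stud (a point): Middle of the steel stud's stem on the caddy's +x end, 47 mm to +x of the bar's centre and 17 mm below it (caddy axes). Round pin, 8 mm diameter, along x, 14 mm free between the end tab and a round head (18 mm diameter, 4 mm thick). Hung home, the stem lies in the throat, the head behind (+x of) the plate, the caddy in front (-x).
- caddy: The loose caddy, standing on the bench: open aluminium box 80 x 64 x 50 mm (x, y, z) with brass corner pieces in it, carrying bar above, 0.2 to 0.45 kg. Origin at the centre of its underside, x towards the stud, z up.
- hook_ref (a point): Height and depth of the seat, 150 mm above the bench: point stud comes to this z and (within 4 mm) this x when its stem rests on the throat's bottom. x points through the plate away from the caddy side, y to the side where the slot opens, z up. Held at this x the stem has 2 mm play along x either way. The true throat centre is 3 to 35 mm to -y of this point: see point hook_entry.
- hook_entry (a point): Waiting point for point stud, always outside the mouth: 46 mm to +y of hook_ref, 26 mm above it, at mid-height of the entry channel. The way in is along -y. The hook is clamped by hand on its bar, its throat centre an unmeasured 3 to 35 mm to -y of hook_ref: find the back wall by feel (about 6 N per mm). Never push the hook with over 20 N; let go only when seated.
- stand: Stand fixed to the bench; axes as hook_ref, which lies 19 mm to +y of its origin. Base 12 mm high, x -35 to 95, y -125 to 45 mm; post 220 mm tall at x 30, y -95. Hook plate 6 mm thick. Slot from true throat centre, heights over hook_ref: throat 11 mm wide, stem at z 0 on its bottom; nose y 5.5 to 17.5, top z 16; channel z 16 to 36 under a roof to z 48; back wall y -5.5 (stem axis at y -1.5 touches).
- glue_mid (a point): Bystander: standing white glue bottle, 56 mm diameter, 150 mm tall; point half-way up.
- brush_mid (a point): Bystander: brush lying on the bench, about 200 mm long; point near its middle.
- slipcase_mid (a point): Bystander: white board slipcase lying flat, 150 x 100 x 40 mm; point at its centre.

How it is judged:
By the outcome, as a careful person would: the job done as asked, in the order asked, and still so for the second after the job is handed in, with the robot touching nothing.
It also fails if it takes over 58 s, if anything falls off the work surface, if the arm or the gripper's body presses on something with over 40 N, if the wrist force passes 120 N, or if a joint passes its speed limit or range.

## Robot

A 6-joint arm with a two-finger parallel gripper is mounted at the origin on the work surface. World frame = base frame: x ahead of the robot, y to its left, z up, the work surface at z = 0. Lengths are in m, angles in rad, forces in N, time in s.
With the tool pointing down it reaches from about 0.3 to 0.85 m from the base axis. Payload 5.4 kg.
Tool frame: the origin (TCP) lies at the very end of the fingers, on their centre line; the grasp point (between the pads) lies 19 mm behind it; x points along the fingers, y is the direction in which the jaws open and shut, and the axes are right-handed (so a half turn about x gives the same grasp; the last joint's range is limited). The gripper opens to 85 mm and grips with 20 to 120 N. Pads are 22 mm wide; open, the fingers measure 114 mm over their backs; the gripper's body (76 mm by 85 mm) begins 54 mm behind the grasp point. The pads swing forward as they close: fully open they stand 13 mm farther back than shut.
Start: joints at [1.085, 0.158, 1.597, -0, 1.386, -0.21], TCP at [0.157, 0.553, 0.231] pointing down, gripper open.
Joint ranges: [-2.91, 2.91], [-0.94, 2.29], [0.18, 2.7], [-1.29, 4.43], [0.17, 2.64], [-3, 3]. Speed limits (rad/s): [2.57, 2.57, 3.14, 3.14, 3.14, 3.14].

## Interface

Orientations are given as a rotation vector (axis times angle).
In Python, from workcell import * gives the robot as it stands. The module is installed in compiled form; this text tells all that it offers.
- The arm moves only by the tool play_rows, never from a script. Its argument "steps" is a list of rows, each an object of numbers: "x", "y", "z": the shift along the tool's x, y, z in m; "wx", "wy", "wz": the turn, a rotation vector about the tool's x, y, z in rad. In form: [{"x": .., "y": .., "z": .., "wx": .., "wy": .., "wz": ..}, ...]. A call has 1 to 10 rows; each row is the pose to reach, as a shift and turn from the pose commanded when the call began, along the tool's axes at that moment; what a row does not reach only later rows make up. A row lasts 1/10 s, in which the tool goes at most 50 mm and 8.59 degrees, less where a joint would pass 70% of its speed; a pose out of reach is approached as far as the arm can. A call with a gripper value outside its range is refused whole. "hand" is the finger opening in m, from 0 to 0.0854, set as the call begins (left out, the last holds). The fingers move at their own pace and stop on an object; "squeeze" is the grip in N (left out, the last holds). Time passes only in rows, so rows that repeat a pose let the fingers close. It gives the time, the measured TCP pose, the force and the opening at its end, in the units of the state.
- state(): the state, without advancing time (a new reading comes with each control period).
- snapshot(name): name is "side" or "top" or "wrist"; returns a dict with "frame" (400x640x3 uint8, blue, green, red), "depth" (400x640 float32, m along the optical axis (not along the pixel's ray), 0 where there is no reading), "fx", "fy", "cx", "cy" (pixels), "world_to_cam" (4x4, takes a point from world to camera coordinates). Camera axes: x right, y up, looking along -z (the intrinsics and any distortion apply to the point x, -y, -z); pixel columns grow to the right and rows downward; lengths in m; the calibration is good to about 2 mm. A picture is of the moment at which its call begins.
- hand_in(): hands the job in, once; it reports no verdict.
The state is a dict: "t": time; "q": joint angles; "qvel": joint speeds; "joint_efforts": joint torques, N m; "eef_pos": TCP position; "ee_rot": TCP orientation; "ft_force": force on the tool from outside, world axes, zero at the start; "torque": the same for the moment, N m; "width": finger opening in m.
Only numpy, scipy, OpenCV 4.12 (cv2) and the standard library are available. Lean on these libraries where they do the work, as an engineer would, in place of code of your own. Each camera call takes 0.05 s, during which the arm holds its last target.

## Working session

There is one attempt and no reset: what is moved stays moved. The work goes in short steps, Python scripts to look and compute and a tool call to move; the robot and the scene stay as the last step left them, time stands still between calls to the robot, and variables do not carry over. Pictures are saved under pics/ and viewed, and the job is handed in when it is done.

Besides the shell and the picture viewer there is one more tool, called in YAML: its name, and indented under it one key for each argument. play_rows: Moves the arm, as the interface text tells. Its arguments: {"type":"object","properties":{"steps":{"type":"array"},"hand":{"type":"number"},"squeeze":{"type":"number"}},"required":["steps"]}

```bash
mkdir -p pics; cat > h.py <<'E'
import numpy as np, cv2
from workcell import *
from scipy.spatial.transform import Rotation as R
def snap(n,f):
    s=snapshot(n); cv2.imwrite('pics/'+f+'.png',s['frame']); np.savez('pics/'+f+'.npz',**{k:np.array(v) for k,v in s.items()}); return s
def load(f): return dict(np.load('pics/'+f+'.npz'))
def cloud(s):
    d=s['depth']; v,u=np.mgrid[0:d.shape[0],0:d.shape[1]]
    x=(u-s['cx'])/s['fx']*d; y=(v-s['cy'])/s['fy']*d
    P=np.stack([x,-y,-d,np.ones_like(d)],-1); M=np.linalg.inv(s['world_to_cam'])
    W=P@M.T; W=W[...,:3]; W[d==0]=np.nan; return W
E
python3 - <<'E'
from h import *
for n in ['side','top','wrist']:
    s=snap(n,n+'0'); print(n,s.keys(),s['fx'],s['cx'],np.linalg.inv(s['world_to_cam']).round(3).tolist())
print(state())
E
```

```text
side dict_keys(['frame', 'depth', 'fx', 'fy', 'cx', 'cy', 'world_to_cam']) 505.15312864608046 321.14058581144747 [[0.907, 0.231, -0.352, 0.071], [-0.42, 0.468, -0.777, -1.14], [-0.015, 0.853, 0.522, 0.863], [0.0, 0.0, 0.0, 1.0]]
top dict_keys(['frame', 'depth', 'fx', 'fy', 'cx', 'cy', 'world_to_cam']) 401.7759628328393 316.5854307831535 [[-0.005, 0.989, -0.151, 0.369], [-1.0, -0.004, 0.003, -0.002], [0.003, 0.151, 0.989, 1.366], [0.0, 0.0, 0.0, 1.0]]
wrist dict_keys(['frame', 'depth', 'fx', 'fy', 'cx', 'cy', 'world_to_cam']) 348.5411693809895 326.1112548834259 [[0.272, -0.926, -0.262, 0.088], [0.962, 0.261, 0.075, 0.571], [-0.001, -0.273, 0.962, 0.372], [0.0, 0.0, 0.0, 1.0]]
{'t': 0.15, 'q': array([ 1.08492508e+00,  1.58908823e-01,  1.59795687e+00, -2.58669091e-05,
        1.38620606e+00, -2.10095186e-01]), 'qvel': array([-3.99412856e-04, -1.89127532e-03, -3.33572627e-03,  1.74217937e-03,
        1.69344753e-03, -3.09802291e-05]), 'joint_efforts': array([ 8.37045609e-04, -3.96380532e+01, -3.31784821e+01, -2.02653007e-05,
        5.47935750e-03, -4.90591248e-06]), 'eef_pos': array([0.15636861, 0.55283876, 0.23053357]), 'ee_rot': array([ 0.2153787 ,  1.56041613, -0.21758229]), 'ft_force': array([ 0.88653453, -0.34979276, -0.69977111]), 'torque': array([0.00842201, 0.02462041, 0.00418857]), 'width': 0.08536156250743183}
```

View pics/side0.png

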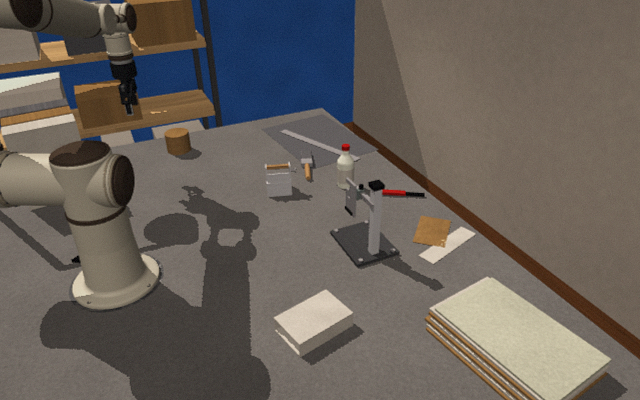

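View pics/top0.png

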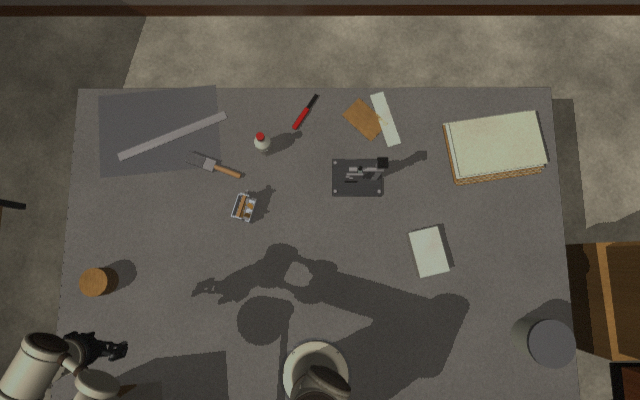

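View pics/wrist0.png

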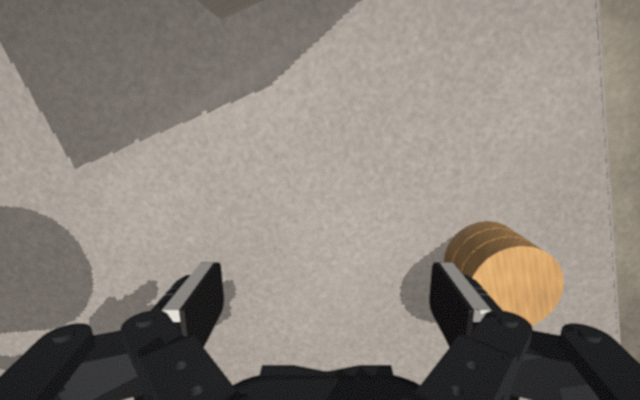

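The side view shows the caddy at about (278,180), the stand at (365,240), the bottle at (346,168) and the slipcase at (315,320). In the top view the caddy is at (243,207) and the stand at (358,177). I'll crop and measure next.

```bash
python3 - <<'E'
from h import *
s=load('top0'); t=load('side0')
a=cv2.resize(s['frame'][180:235,205:285],None,fx=7,fy=7,interpolation=cv2.INTER_NEAREST)
b=cv2.resize(s['frame'][145:205,320:400],None,fx=7,fy=7,interpolation=cv2.INTER_NEAREST)
cv2.imwrite('pics/c1.png',a);cv2.imwrite('pics/c2.png',b)
c=cv2.resize(t['frame'][140:210,250:330],None,fx=7,fy=7,interpolation=cv2.INTER_NEAREST)
d=cv2.resize(t['frame'][165:275,320:410],None,fx=5,fy=5,interpolation=cv2.INTER_NEAREST)
cv2.imwrite('pics/c3.png',c);cv2.imwrite('pics/c4.png',d)
W=cloud(s)
print('bench z',np.nanmedian(W[240:300,150:200,2]))
np.set_printoptions(linewidth=250)
print((W[190:225,228:262,2]*1000).round()[::2,::2])
E
```

```text
bench z -0.0011489052771861408
[[  2.   3.  -5.   3.  -3.   2.  -3.   1.  -3.  82.  80.  -1.   4.   1.   1.   0.   1.]
 [ -1.  -3.  -3.  -4.  -2.   0.  -5.  -4.  -4.  81.  75.  -3.  -3.  -4.  -0.  -0.  -3.]
 [ -5.  -0.   1.  -2.  -1.  49.  92.  91.  97.  79.   4.  -8.   2.   5.   4.  -1.  -1.]
 [ nan  -1.   1.  -1.   2.  45.  17.  98.  98.  89.  95.  -6.  -3.   3.  -1.  -2.   2.]
 [  1.   2.  -4.  -3.  -2.  42.  11.  95.  97.   9.  27.  61.  47.  -5.  -4.   3.   4.]
 [ -3.   2.   2.  -4.  54.  28.  19.  93.  93.   3.  -1.  10.   5.  26.  52.   0.  -1.]
 [ -3.  -1.  -5.  -2.  46.  26.  95. 101.  92.   1.  -4.   2.   4.   6.  32.  -3.   5.]
 [ -5.  -2.   2.   1.  40.  13.  93.  99.  23.   1.  15.  14.   4.  53.  22.  -1.  -3.]
 [ -2.   0.  -1.  50.  30.  10.  97.  99.  12.   1.  17.  13.  12.  45.  11. -11.  -4.]
 [ -4.  -1.   1.  47.  22.  92.  99.  91.  10.  -2.   2.  13.  13.  31.   2.   2.   0.]
 [ -2.   3.  -1.  38.  10. 101.  93.   4.   3.   3.   5.  -2.  49.  20.   1.  -5.   1.]
 [ -1.  -4.  46.  30.   6.  99.  96.   8.   6.   4.   5.   6.  47.  14.   1.   3.  -5.]
 [ -1.  -2.  54.  19.  95.  98.  95.   9.  19.  18.  16.  16.  28.  -5.  -3.   2.  -4.]
 [  1.  -3.  49.  99.  98.  99.  10.   5.  20.  24.  29.  47.  22.  -1.  -3.  -2.  -2.]
 [  0.  -2.  -3.  12.  60.  96. 100.  -1.  -0.   3.   4.  41.   9.  -1.   1.  -4.   3.]
 [  1.   1.  -3.   1.   1.  -1.   0.  46.  49.   0.   3.  41.  -1.  -5.   0.   2.  -1.]
 [ -1.   2.   6.  -3.  -1.  -1.  -2.  -0.  -2.  -1.  35.  27.   0.  -1.  -1.   6.   1.]
 [ -3.  -1.  nan  -2.   2.   0.   4.   3.  -2.   3.  -2.   1.   3.  -5.  -8.   1.   1.]]
```

View pics/c1.png

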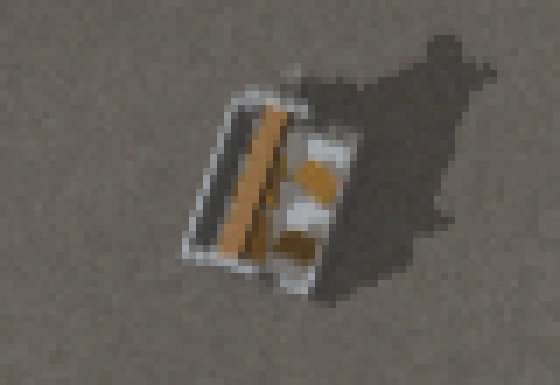

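View pics/c2.png

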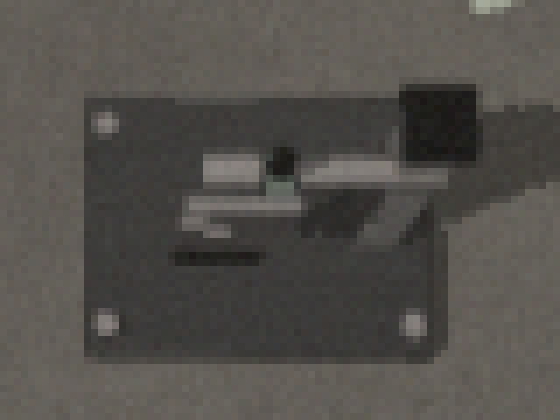

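View pics/c3.png

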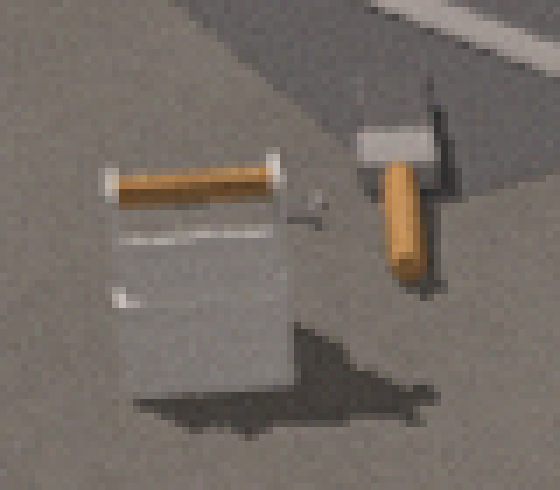

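View pics/c4.png

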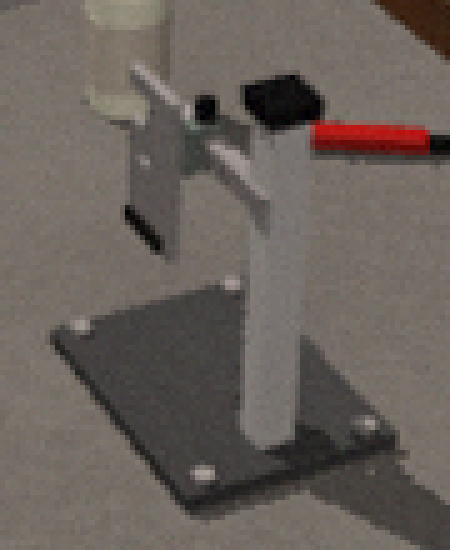

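```bash
cat >> h.py <<'E'
def ray(s,u,v,z):
    M=np.linalg.inv(s['world_to_cam']); d=np.array([(u-s['cx'])/s['fx'],-(v-s['cy'])/s['fy'],-1.]); 
    D=M[:3,:3]@d; o=M[:3,3]; return o+D*(z-o[2])/D[2]
def proj(s,p):
    c=s['world_to_cam']@np.append(p,1); return np.array([s['cx']+s['fx']*c[0]/-c[2], s['cy']+s['fy']*-c[1]/-c[2]])
E
python3 - <<'E'
from h import *
np.set_printoptions(precision=4,suppress=True)
for n,roi in [('top0',(180,235,205,285)),('side0',(155,185,255,300))]:
    s=load(n); W=cloud(s); f=s['frame'].astype(int); 
    m=(f[...,2]-f[...,0]>40)&(W[...,2]>.075)
    k=np.zeros_like(m); k[roi[0]:roi[1],roi[2]:roi[3]]=1; m&=k
    v,u=np.nonzero(m); r=cv2.minAreaRect(np.stack([u,v],1).astype(np.float32)); print(n,m.sum(),r)
    P=W[m]; c=np.nanmedian(P,0); print('depth pts median',c)
    z=.098 if n=='top0' else .094
    Q=np.array([ray(s,a,b,z) for a,b in zip(u,v)]); c=Q.mean(0); e=np.linalg.eigh(np.cov((Q-c)[:,:2].T))[1][:,1]
    e=e*np.sign(e[0]); t=(Q-c)[:,:2]@e; w=(Q-c)[:,:2]@[-e[1],e[0]]
    print(c,(Q.max(0)+Q.min(0))/2,'yaw',np.degrees(np.arctan2(e[1],e[0])),'len',np.ptp(t),'wid',np.ptp(w), 'mid',c[:2]+e*(t.max()+t.min())/2)
# stand base
s=load('top0'); W=cloud(s); f=s['frame']; g=cv2.cvtColor(f,cv2.COLOR_BGR2GRAY)
print(g[145:205:4,320:400:4])
E
```

```text
top0 77 ((240.45001220703125, 205.65000915527344), (3.1622776985168457, 21.819719314575195), 18.434946060180664)
depth pts median [0.5391 0.2366 0.0971]
[0.54   0.2357 0.098 ] [0.5406 0.2355 0.098 ] yaw -17.00529093684432 len 0.06950786551281807 wid 0.010193643441322071 mid [0.5401 0.2357]
side0 91 ((277.1029357910156, 166.33822631835938), (4.064914703369141, 22.088592529296875), 85.60128784179688)
depth pts median [0.5369 0.2302 0.0947]
[0.5361 0.2312 0.094 ] [0.5372 0.2324 0.094 ] yaw -15.502766250190398 len 0.07148780230471852 wid 0.02910495049488714 mid [0.5369 0.231 ]
[[ 97  97  95  89  90  98  98  96  96  93  96  92  97 100 100  99  98 167
  151  92]
 [ 92  91  92  99  92  93  93  96  95  95  99  97  99  97  97 100  99  97
   91  97]
 [ 96  91  91  98  94  94  90  96  95  93  96  98  98  97  92  95  97  94
   97  94]
 [ 94  96  95  93  93  97  95  95  96  94  94  99  97  98  96  51  48  87
   96  99]
 [ 93  94  92  63  78  61  60  58  57  61  65  62  61  62  60  27  26  68
   65  64]
 [ 90  95  94  61  63  61  62  61  63  61  54  64  61  62  84  25  28  43
   63  63]
 [ 95  90  93  63  58  61  60  65 131 126  28  99 130 127 111  87  70  65
   61  61]
 [ 95  89  94  61  64  58  68 104 101 108 104  59  40  48  82  76  64  61
   76  98]
 [ 95  91  92  62  61  62  62  98  85  60  57  45  43  86  78  45  91  97
   99 100]
 [ 94  96  95  59  63  57  47  35  32  33  63  62  60  59  60  56  93 100
   96  95]
 [ 99  92  99  59  61  58  57  58  59  58  58  57  58  59  56  60  93  94
   95  99]
 [ 98  95  95  58  68  61  64  61  63  63  59  57  60  59  57  68  94  95
   99  97]
 [ 95  98  97  54  61  61  59  60  62  60  61  59  60  60  57  60  95  98
   93  96]
 [ 93  99  97  95  93  98 100  98  94  96  97  95  95 100  97  98  96  98
   94  94]
 [ 99  94 100  96  99  99  97  96  97  98 100  96  97  94  96  94  99  90
   96  94]]
```

```bash
python3 - <<'E'
from h import *
np.set_printoptions(precision=4,suppress=True)
s=load('top0'); g=cv2.GaussianBlur(cv2.cvtColor(s['frame'],cv2.COLOR_BGR2GRAY),(3,3),0).astype(float)
def cross(line,start):
    for i in range(len(line)-1):
        if (line[i]-78)*(line[i+1]-78)<=0 and line[i]!=line[i+1]: return start+i+(line[i]-78)/(line[i]-line[i+1])
L=[(cross(g[v,325:345],325),v) for v in range(163,193)]
T=[(u,cross(g[150:168,u],150)) for u in range(337,370)]
B=[(u,cross(g[188:205,u],188)) for u in range(337,378)]
Rr=[(cross(g[v,376:392],376),v) for v in range(182,193)]
def fit(pts,z):
    Q=np.array([ray(s,a,b,z) for a,b in pts if a is not None and b is not None])[:,:2]; c=np.median(Q,0); e=np.linalg.svd(Q-Q.mean(0))[2][0]; return Q.mean(0),e
for n,p,z in [('L',L,.006),('T',T,.012),('B',B,.006),('R',Rr,.012)]:
    c,e=fit(p,z); e=e*np.sign(e[np.abs(e).argmax()]); print(n,c,e,'ang',np.degrees(np.arctan2(e[1],e[0])))
W=cloud(s)
# plate/hook in the clouds
for n in ['top0','side0']:
    s=load(n); W=cloud(s); P=W.reshape(-1,3); k=(P[:,2]>.1)&(P[:,2]<.24)&(abs(P[:,0]-.63)<.12)&(P[:,1]<.05)&(P[:,1]>-.2)
    Q=P[k]; print(n,k.sum()); print(Q[np.argsort(-Q[:,1])][::max(1,k.sum()//40)]*1000//1)
E
```

```text
L [ 0.6491 -0.0587] [ 1.     -0.0063] ang -0.3619627156945257
T [ 0.7147 -0.1337] [0.0001 1.    ] ang 89.99241062872055
B [ 0.5838 -0.1456] [-0.0098  1.    ] ang 90.56179780643778
R [ 0.614  -0.2282] [-0.7036  0.7106] ang 134.71781454402193
top0 390
[[ 621.  -94.  114.]
 [ 616.  -97.  124.]
 [ 620. -100.  166.]
 [ 618. -103.  202.]
 [ 634. -106.  174.]
 [ 617. -107.  150.]
 [ 617. -110.  118.]
 [ 618. -112.  130.]
 [ 617. -115.  133.]
 [ 621. -117.  144.]
 [ 616. -118.  198.]
 [ 634. -121.  172.]
 [ 616. -123.  109.]
 [ 641. -124.  169.]
 [ 619. -127.  198.]
 [ 642. -130.  177.]
 [ 638. -130.  170.]
 [ 644. -132.  182.]
 [ 638. -134.  194.]
 [ 629. -135.  180.]
 [ 639. -137.  190.]
 [ 616. -139.  169.]
 [ 646. -141.  188.]
 [ 616. -143.  137.]
 [ 634. -148.  172.]
 [ 643. -154.  174.]
 [ 640. -161.  173.]
 [ 634. -165.  159.]
 [ 641. -170.  170.]
 [ 637. -176.  171.]
 [ 637. -182.  171.]
 [ 654. -185.  216.]
 [ 643. -186.  227.]
 [ 655. -186.  224.]
 [ 642. -188.  228.]
 [ 640. -189.  225.]
 [ 649. -189.  224.]
 [ 635. -191.  169.]
 [ 663. -192.  227.]
 [ 637. -194.  171.]
 [ 637. -1
[... 267 characters left out ...]
 107.]
 [ 619. -120.  198.]
 [ 618. -123.  175.]
 [ 614. -125.  146.]
 [ 615. -128.  175.]
 [ 615. -130.  110.]
 [ 618. -133.  168.]
 [ 614. -135.  167.]
 [ 631. -137.  179.]
 [ 642. -138.  180.]
 [ 615. -140.  119.]
 [ 623. -141.  174.]
 [ 621. -142.  113.]
 [ 619. -143.  158.]
 [ 614. -144.  103.]
 [ 633. -144.  155.]
 [ 633. -145.  168.]
 [ 618. -145.  128.]
 [ 615. -146.  136.]
 [ 620. -147.  153.]
 [ 617. -147.  167.]
 [ 616. -150.  140.]
 [ 632. -157.  165.]
 [ 636. -166.  172.]
 [ 635. -174.  174.]
 [ 639. -182.  171.]
 [ 639. -188.  225.]
 [ 632. -190.  219.]
 [ 634. -192.  157.]
 [ 638. -194.  107.]
 [ 646. -196.  227.]
 [ 637. -197.  146.]
 [ 637. -198.  141.]
 [ 636. -200.  130.]]
```

```bash
cat >> h.py <<'E'
def target(p,yaw_z,st=None):
    """tool x down; tool z (horizontal) at world angle yaw_z deg. returns shift & turn in tool axes"""
    st=st or state(); R0=R.from_rotvec(st['ee_rot']); a=np.radians(yaw_z)
    x=np.array([0,0,-1.]); z=np.array([np.cos(a),np.sin(a),0]); y=np.cross(z,x)
    R1=R.from_matrix(np.stack([x,y,z],1)); d=R0.inv().apply(np.array(p)-st['eef_pos']); w=(R0.inv()*R1).as_rotvec()
    return d.round(4),w.round(4)
E
python3 - <<'E'
from h import *
np.set_printoptions(precision=4,suppress=True)
st=state(); M=R.from_rotvec(st['ee_rot']).as_matrix(); print(M, np.degrees(np.arctan2(M[1,2],M[0,2])))
print('cam in tool',M.T@(np.linalg.inv(load('wrist0')['world_to_cam'])[:3,3]-st['eef_pos']))
for y in (-17,163): print(target([.540,.2355,.16],y))
s=load('top0');W=cloud(s)
for n,(u,v) in dict(bottle=(262,137),brush=(225,170),brushtip=(195,152),slip=(430,252)).items(): print(n,np.nanmedian(W[v-2:v+3,u-2:u+3].reshape(-1,3),0))
E
```

```text
[[-0.0007  0.2723  0.9622]
 [-0.0013  0.9622 -0.2723]
 [-1.     -0.0015 -0.0003]] -15.800542921510909
cam in tool [-0.1412 -0.0014 -0.0705]
(array([ 0.0707, -0.2008,  0.4556]), array([ 0.0209, -0.0003,  0.0015]))
(array([ 0.0707, -0.2008,  0.4556]), array([-3.1207, -0.0023, -0.0004]))
bottle [0.7506 0.1636 0.1479]
brush [0.6738 0.3075 0.0171]
brushtip [0.7434 0.4153 0.0011]
slip [ 0.3921 -0.3782  0.039 ]
```

play_rows:
  steps:
    - {"x": 0.0, "y": -0.008, "z": 0.018, "wx": 0.001}
    - {"x": 0.004, "y": -0.025, "z": 0.056, "wx": 0.003}
    - {"x": 0.008, "y": -0.043, "z": 0.097, "wx": 0.005}
    - {"x": 0.012, "y": -0.061, "z": 0.138, "wx": 0.007}
    - {"x": 0.016, "y": -0.079, "z": 0.179, "wx": 0.009}
    - {"x": 0.02, "y": -0.097, "z": 0.22, "wx": 0.011}
    - {"x": 0.024, "y": -0.115, "z": 0.261, "wx": 0.013}
    - {"x": 0.028, "y": -0.133, "z": 0.302, "wx": 0.015}
    - {"x": 0.032, "y": -0.15, "z": 0.34, "wx": 0.018}
    - {"x": 0.034, "y": -0.161, "z": 0.365, "wx": 0.0209}
  hand: 0.06
  squeeze: 60

```text
invalid input at $.steps[0]: expected keys x, y, z, wx, wy, wz
```

```bash
python3 - <<'E'
from h import *
np.set_printoptions(precision=4,suppress=True)
s=snap('wrist','wrist1'); print(state()['eef_pos'],state()['t'],state()['width'])
print(target([.540,.2355,.16],-17), proj(s,[.540,.2355,.098]))
E
```

```text
[0.1564 0.5529 0.2307] 0.2 0.08538413603012927
(array([ 0.0708, -0.2009,  0.4555]), array([ 0.0209, -0.0002,  0.0012])) [155.2637 575.0844]
```

View pics/wrist1.png

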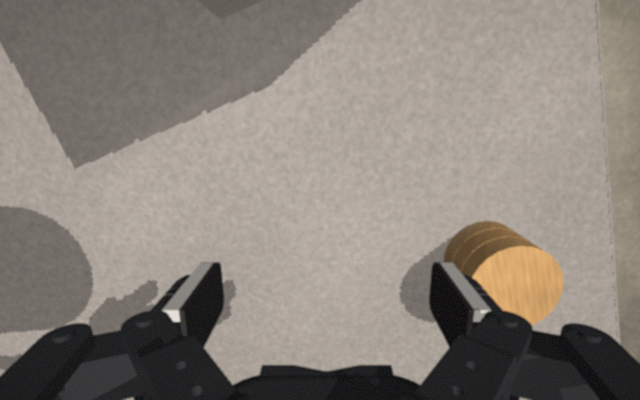

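The call was refused because each row needs all six keys, and nothing moved. I'll send it again with all of them.

play_rows:
  steps:
    - {"x": 0.0, "y": -0.008, "z": 0.018, "wx": 0.001, "wy": 0, "wz": 0}
    - {"x": 0.004, "y": -0.025, "z": 0.056, "wx": 0.003, "wy": 0, "wz": 0}
    - {"x": 0.008, "y": -0.043, "z": 0.097, "wx": 0.005, "wy": 0, "wz": 0}
    - {"x": 0.012, "y": -0.061, "z": 0.138, "wx": 0.007, "wy": 0, "wz": 0}
    - {"x": 0.016, "y": -0.079, "z": 0.179, "wx": 0.009, "wy": 0, "wz": 0}
    - {"x": 0.02, "y": -0.097, "z": 0.22, "wx": 0.011, "wy": 0, "wz": 0}
    - {"x": 0.024, "y": -0.115, "z": 0.261, "wx": 0.013, "wy": 0, "wz": 0}
    - {"x": 0.028, "y": -0.133, "z": 0.302, "wx": 0.015, "wy": 0, "wz": 0}
    - {"x": 0.032, "y": -0.15, "z": 0.34, "wx": 0.018, "wy": 0, "wz": 0}
    - {"x": 0.034, "y": -0.165, "z": 0.375, "wx": 0.021, "wy": 0, "wz": 0}
  hand: 0.06
  squeeze: 60

```text
t: 1.2
eef_pos: [0.4736, 0.2907, 0.1968]
ee_rot: [0.233, 1.559, -0.234]
ft_force: [0.3, 1.1, 0.5]
width: 0.0599
```

```bash
python3 - <<'E'
from h import *
np.set_printoptions(precision=4,suppress=True)
s=snap('wrist','wrist2'); print(state()['eef_pos'],state()['t'],state()['width'],state()['ft_force'])
print(target([.540,.2355,.16],-17), proj(s,[.540,.2355,.098]))
E
```

```text
[0.4776 0.2871 0.1967] 1.25 0.06018143880940139 [ 1.6838 -6.0451  1.2658]
(array([ 0.037 , -0.0307,  0.0748]), array([-0.0047,  0.0033,  0.002 ])) [285.1681 307.3019]
```

View pics/wrist2.png

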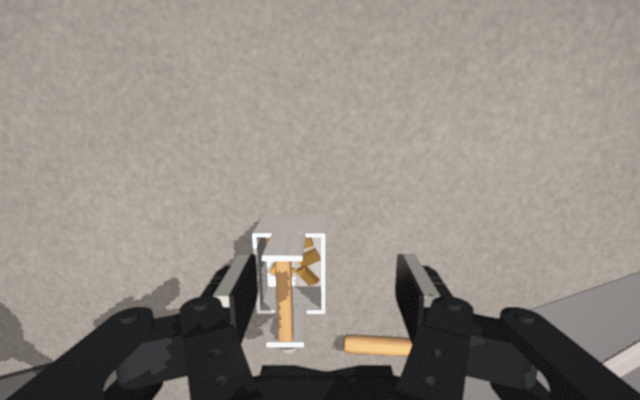

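The bar is clear in the wrist view, running from (284,260) to (287,343), with the stud end at the bottom. I'll cast it onto its top plane.

```bash
cat >> h.py <<'E'
def bar(s,z=.098,hw=60,c=(.54,.2355)):
    f=s['frame'].astype(int); uv=proj(s,[*c,z]); W=cloud(s)
    m=(f[...,2]-f[...,0]>50)&(np.abs(W[...,2]-z+.003)<.012)
    k=np.zeros_like(m); u,v=uv.astype(int); k[max(0,v-hw):v+hw,max(0,u-35):u+35]=1; m&=k
    n,l,stt,_=cv2.connectedComponentsWithStats(m.astype(np.uint8)); i=1+stt[1:,4].argmax(); m=l==i
    v,u=np.nonzero(m); Q=np.array([ray(s,a,b,z) for a,b in zip(u,v)])[:,:2]; r=cv2.minAreaRect((Q*1000).astype(np.float32))
    e=np.linalg.eigh(np.cov(Q.T))[1][:,1]; e*=np.sign(e[0]); t=(Q-Q.mean(0))@e;w=(Q-Q.mean(0))@[-e[1],e[0]]
    n_=np.array([-e[1],e[0]])
    return dict(n=m.sum(),mid=Q.mean(0)+e*(t.max()+t.min())/2+n_*(w.max()+w.min())/2,mean=Q.mean(0),yaw=np.degrees(np.arctan2(e[1],e[0])),len=np.ptp(t),wid=np.ptp(w),px=(u.min(),u.max(),v.min(),v.max()))
E
python3 - <<'E'
from h import *
np.set_printoptions(precision=4,suppress=True)
print(bar(load('wrist2')))
s=snap('wrist','wrist3'); print(state()['eef_pos']); print(bar(s)); print(target([.540,.2355,.16],-17))
E
```

```text
{'n': np.int64(1198), 'mid': array([0.5357, 0.236 ]), 'mean': array([0.5347, 0.2364]), 'yaw': np.float64(-17.34084306718785), 'len': np.float64(0.0700548176582553), 'wid': np.float64(0.012169735292640184), 'px': (np.int64(275), np.int64(292), np.int64(261), np.int64(341))}
[0.4753 0.2892 0.1968]
{'n': np.int64(1217), 'mid': array([0.5357, 0.2359]), 'mean': array([0.5346, 0.2363]), 'yaw': np.float64(-17.36075056864463), 'len': np.float64(0.06952996559755042), 'wid': np.float64(0.012091689651309854), 'px': (np.int64(278), np.int64(295), np.int64(255), np.int64(335))}
(array([ 0.0369, -0.032 ,  0.0777]), array([-0.0052,  0.0008,  0.001 ]))
```

```bash
python3 - <<'E'
from h import *
print(state()['t'],target([.5375,.2358,.15],-17.3),target([.5375,.2358,.073],-17.3))
E
```

```text
1.3 (array([ 0.0469, -0.0325,  0.0752]), array([0.    , 0.0008, 0.001 ])) (array([ 0.1239, -0.0324,  0.0752]), array([0.    , 0.0008, 0.001 ]))
```

play_rows:
  steps:
    - {"x": 0.008, "y": -0.005, "z": 0.012, "wx": 0, "wy": 0, "wz": 0}
    - {"x": 0.022, "y": -0.015, "z": 0.035, "wx": 0, "wy": 0, "wz": 0}
    - {"x": 0.036, "y": -0.025, "z": 0.058, "wx": 0, "wy": 0, "wz": 0}
    - {"x": 0.045, "y": -0.031, "z": 0.072, "wx": 0, "wy": 0, "wz": 0}
    - {"x": 0.047, "y": -0.0325, "z": 0.075, "wx": 0, "wy": 0.001, "wz": 0.001}
    - {"x": 0.047, "y": -0.0325, "z": 0.075, "wx": 0, "wy": 0.001, "wz": 0.001}
    - {"x": 0.047, "y": -0.0325, "z": 0.075, "wx": 0, "wy": 0.001, "wz": 0.001}

```text
t: 2.0
eef_pos: [0.5344, 0.2402, 0.1509]
ee_rot: [0.234, 1.559, -0.231]
ft_force: [0.5, 0.9, -0.5]
width: 0.0599
```

```bash
python3 - <<'E'
from h import *
np.set_printoptions(precision=4,suppress=True)
s=snap('wrist','wrist4'); print(state()['eef_pos'],state()['ft_force']); print(bar(s)); print(target([.5375,.2358,.073],-17.3))
print(proj(s,[.54,.2355,.098]))
E
```

```text
[0.5344 0.2403 0.1511] [-0.5889  0.4335 -0.4663]
{'n': np.int64(2123), 'mid': array([0.5369, 0.235 ]), 'mean': array([0.5352, 0.2356]), 'yaw': np.float64(-17.269364721029515), 'len': np.float64(0.06838193761828398), 'wid': np.float64(0.011762551899440182), 'px': (np.int64(311), np.int64(331), np.int64(181), np.int64(289))}
(array([ 0.078 , -0.0035,  0.0042]), array([ 0.0063, -0.0003, -0.0017]))
[323.3392 241.8349]
```

View pics/wrist4.png

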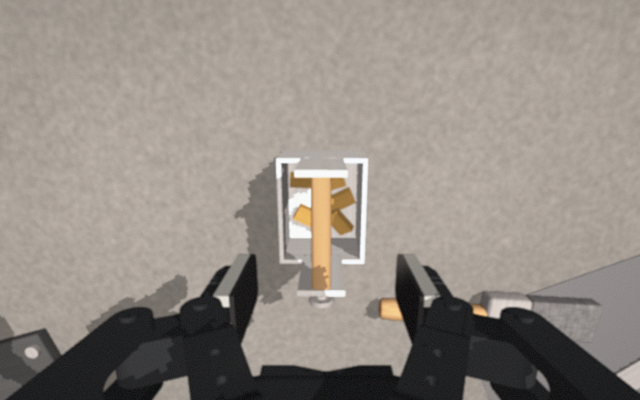

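The bar is centred between the fingers, at columns 311–331 and rows 181–289. The stud is at (321,300). I'll go down and grip.

play_rows:
  steps:
    - {"x": 0.006, "y": -0.0015, "z": 0.002, "wx": 0.003, "wy": 0, "wz": 0}
    - {"x": 0.018, "y": -0.003, "z": 0.004, "wx": 0.006, "wy": 0, "wz": -0.002}
    - {"x": 0.032, "y": -0.004, "z": 0.004, "wx": 0.006, "wy": 0, "wz": -0.002}
    - {"x": 0.046, "y": -0.004, "z": 0.004, "wx": 0.006, "wy": 0, "wz": -0.002}
    - {"x": 0.06, "y": -0.004, "z": 0.004, "wx": 0.006, "wy": 0, "wz": -0.002}
    - {"x": 0.071, "y": -0.004, "z": 0.004, "wx": 0.006, "wy": 0, "wz": -0.002}
    - {"x": 0.077, "y": -0.004, "z": 0.004, "wx": 0.006, "wy": 0, "wz": -0.002}
    - {"x": 0.078, "y": -0.004, "z": 0.004, "wx": 0.006, "wy": 0, "wz": -0.002}
    - {"x": 0.078, "y": -0.004, "z": 0.004, "wx": 0.006, "wy": 0, "wz": -0.002}
    - {"x": 0.078, "y": -0.004, "z": 0.004, "wx": 0.006, "wy": 0, "wz": -0.002}
  hand: 0.04

```text
t: 3.05
eef_pos: [0.5379, 0.2346, 0.0731]
ee_rot: [0.237, 1.557, -0.238]
ft_force: [-0.9, 1.2, 0.4]
width: 0.0399
```

```bash
python3 - <<'E'
from h import *
np.set_printoptions(precision=4,suppress=True)
s=snap('wrist','wrist5'); print(state()['eef_pos'],state()['ft_force'],state()['torque'],state()['width']); print(bar(s)); print(target([.5375,.2352,.073],-17.3))
E
```

```text
[0.538  0.2346 0.0731] [ 0.0824 -0.575   0.0225] [-0.005   0.0119  0.005 ] 0.03999213523924772
{'n': np.int64(3531), 'mid': array([0.5403, 0.2337]), 'mean': array([0.5387, 0.2342]), 'yaw': np.float64(-17.44699564073992), 'len': np.float64(0.05095393895206135), 'wid': np.float64(0.011390972588635936), 'px': (np.int64(314), np.int64(345), np.int64(245), np.int64(364))}
(array([ 0.0001,  0.0004, -0.0006]), array([-0.0008,  0.0004,  0.0002]))
```

View pics/wrist5.png

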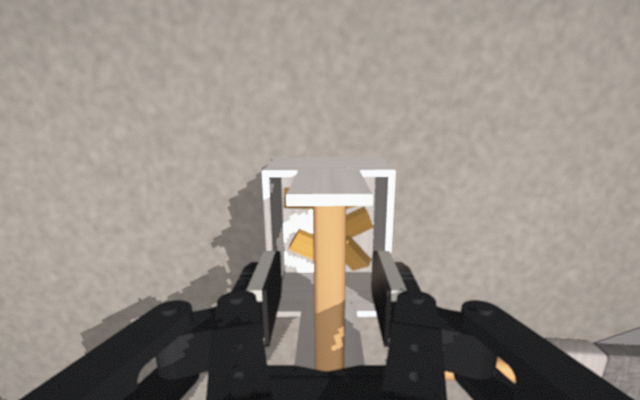

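play_rows:
  steps:
    - {"x": 0, "y": 0, "z": 0, "wx": 0, "wy": 0, "wz": 0}
    - {"x": 0, "y": 0, "z": 0, "wx": 0, "wy": 0, "wz": 0}
    - {"x": 0, "y": 0, "z": 0, "wx": 0, "wy": 0, "wz": 0}
    - {"x": 0, "y": 0, "z": 0, "wx": 0, "wy": 0, "wz": 0}
    - {"x": 0, "y": 0, "z": 0, "wx": 0, "wy": 0, "wz": 0}
    - {"x": 0, "y": 0, "z": 0, "wx": 0, "wy": 0, "wz": 0}
  hand: 0.0
  squeeze: 60

```text
t: 3.7
eef_pos: [0.5378, 0.2347, 0.0728]
ee_rot: [0.238, 1.558, -0.238]
ft_force: [1.0, 2.0, 2.3]
width: 0.0104
```

play_rows:
  steps:
    - {"x": -0.002, "y": 0, "z": 0, "wx": 0, "wy": 0, "wz": 0}
    - {"x": -0.006, "y": 0, "z": 0, "wx": 0, "wy": 0, "wz": 0}
    - {"x": -0.012, "y": 0, "z": 0, "wx": 0, "wy": 0, "wz": 0}
    - {"x": -0.02, "y": 0, "z": 0, "wx": 0, "wy": 0, "wz": 0}
    - {"x": -0.025, "y": 0, "z": 0, "wx": 0, "wy": 0, "wz": 0}
    - {"x": -0.027, "y": 0, "z": 0, "wx": 0, "wy": 0, "wz": 0}
    - {"x": -0.027, "y": 0, "z": 0, "wx": 0, "wy": 0, "wz": 0}

```text
t: 4.4
eef_pos: [0.5377, 0.2345, 0.0999]
ee_rot: [0.237, 1.558, -0.238]
ft_force: [0.5, 0.5, -2.6]
width: 0.011
```

```bash
python3 - <<'E'
from h import *
np.set_printoptions(precision=4,suppress=True)
print(state()['ft_force'])
s=snap('wrist','wrist6'); t=snap('side','side6');print(state()['eef_pos'],state()['ft_force'],state()['torque'],state()['width'])
c=cv2.resize(t['frame'][100:220,220:360],None,fx=5,fy=5,interpolation=cv2.INTER_NEAREST); cv2.imwrite('pics/c5.png',c)
E
```

```text
[ 0.4664  0.509  -2.6121]
[0.5372 0.2344 0.0991] [-1.2498  0.1853 -3.6299] [0.0209 0.0053 0.0367] 0.010927796110619021
```

View pics/c5.png

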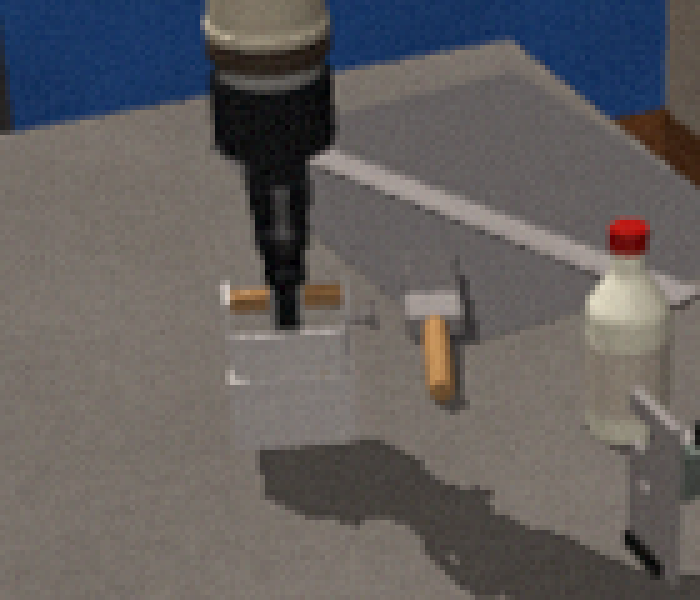

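View pics/wrist6.png

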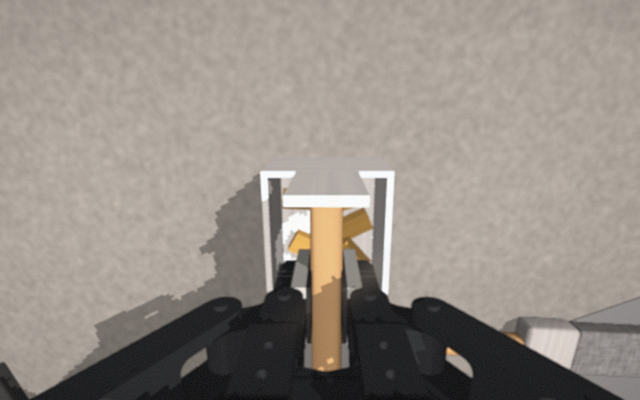

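The caddy is held level with the fingers near mid-bar. I'll raise it, turn it square to the stand, and look at the stand with the wrist camera on the way.

play_rows:
  steps:
    - {"x": -0.006, "y": 0, "z": 0, "wx": 0, "wy": 0, "wz": 0}
    - {"x": -0.02, "y": -0.002, "z": 0.001, "wx": -0.01, "wy": 0, "wz": 0}
    - {"x": -0.038, "y": -0.008, "z": 0.002, "wx": -0.03, "wy": 0, "wz": 0}
    - {"x": -0.058, "y": -0.018, "z": 0.005, "wx": -0.06, "wy": 0, "wz": 0}
    - {"x": -0.078, "y": -0.03, "z": 0.008, "wx": -0.09, "wy": 0, "wz": 0}
    - {"x": -0.098, "y": -0.044, "z": 0.012, "wx": -0.12, "wy": 0, "wz": 0}
    - {"x": -0.118, "y": -0.058, "z": 0.016, "wx": -0.15, "wy": 0, "wz": 0}
    - {"x": -0.138, "y": -0.072, "z": 0.02, "wx": -0.18, "wy": 0, "wz": 0}
    - {"x": -0.157, "y": -0.087, "z": 0.024, "wx": -0.21, "wy": 0, "wz": 0}
    - {"x": -0.172, "y": -0.102, "z": 0.028, "wx": -0.235, "wy": 0, "wz": 0}

```text
t: 5.5
eef_pos: [0.5343, 0.1282, 0.2742]
ee_rot: [0.051, 1.568, -0.052]
ft_force: [0.4, 0.4, -3.7]
width: 0.0106
```

```bash
python3 - <<'E'
from h import *
print(state()['eef_pos'],target([.53,.06,.3],0))
E
```

```text
[0.5342526  0.12816666 0.27416876] (array([-0.0258, -0.0683,  0.0003]), array([-0.0662,  0.0017,  0.0007]))
```

play_rows:
  steps:
    - {"x": -0.008, "y": -0.014, "z": 0, "wx": -0.02, "wy": 0, "wz": 0}
    - {"x": -0.015, "y": -0.028, "z": 0, "wx": -0.04, "wy": 0, "wz": 0}
    - {"x": -0.021, "y": -0.042, "z": 0, "wx": -0.055, "wy": 0.001, "wz": 0}
    - {"x": -0.025, "y": -0.054, "z": 0, "wx": -0.063, "wy": 0.001, "wz": 0}
    - {"x": -0.026, "y": -0.062, "z": 0, "wx": -0.066, "wy": 0.001, "wz": 0}
    - {"x": -0.026, "y": -0.067, "z": 0, "wx": -0.066, "wy": 0.002, "wz": 0.001}
    - {"x": -0.026, "y": -0.068, "z": 0, "wx": -0.066, "wy": 0.002, "wz": 0.001}
    - {"x": -0.026, "y": -0.068, "z": 0, "wx": -0.066, "wy": 0.002, "wz": 0.001}

```text
t: 6.3
eef_pos: [0.5291, 0.0613, 0.2972]
ee_rot: [0.002, 1.575, -0.001]
ft_force: [-0.8, 1.0, -3.5]
width: 0.0106
```

```bash
python3 - <<'E'
from h import *
np.set_printoptions(precision=4,suppress=True)
s=snap('wrist','wrist7'); t=snap('side','side7');st=state(); print(st['eef_pos'],st['ft_force'],st['torque'],st['width'],st['t'])
print([proj(s,p).round(1).tolist() for p in ([.616,-.094,.198],[.616,-.147,.198],[.584,-.0587,.012],[.714,-.0587,.012])])
c=cv2.resize(t['frame'][60:230,270:430],None,fx=4,fy=4,interpolation=cv2.INTER_NEAREST); cv2.imwrite('pics/c7.png',c)
E
```

```text
[0.5292 0.0615 0.2972] [ 0.1723  0.1967 -3.4947] [ 0.0212 -0.0259 -0.0267] 0.010511413929460712 6.4
[[130.0, 316.3], [62.6, 316.4], [232.7, 210.6], [239.6, 301.2]]
```

View pics/wrist7.png

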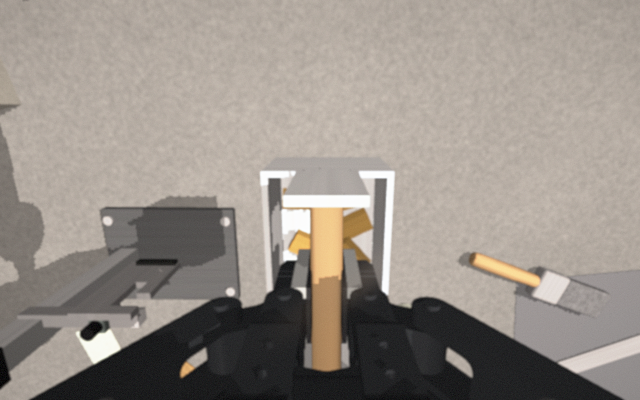

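View pics/c7.png

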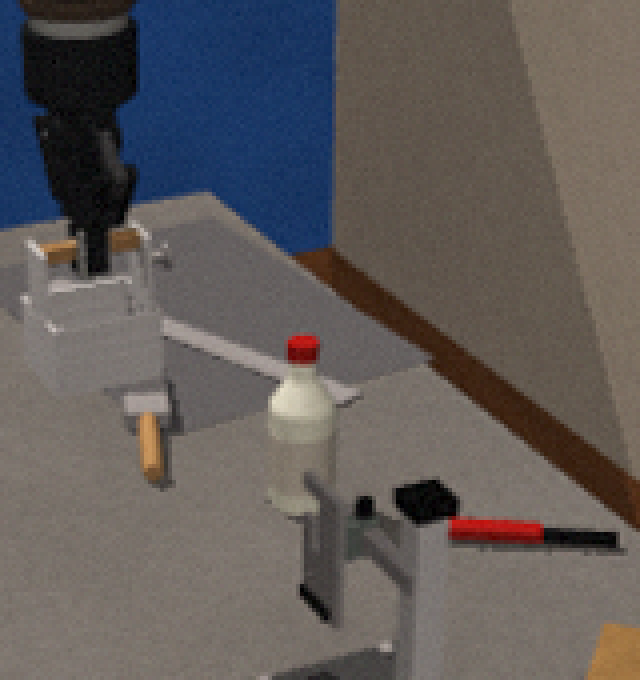

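```bash
python3 - <<'E'
from h import *
np.set_printoptions(precision=4,suppress=True)
s=load('wrist7'); cv2.imwrite('pics/c8.png',cv2.resize(s['frame'][190:360,0:250],None,fx=3.2,fy=3.2,interpolation=cv2.INTER_NEAREST))
g=cv2.GaussianBlur(cv2.cvtColor(s['frame'],cv2.COLOR_BGR2GRAY),(3,3),0).astype(float)
th=100
print(g[200:216:2,150].round(),g[250,228:244:2].round())
def cr(l,s0):
    i=np.abs(np.diff(l)).argmax(); return s0+i+.5
B=[(u,cr(g[202:214,u],202)) for u in range(125,225,4)]
L=[(cr(g[v,230:246],230),v) for v in range(225,285,4)]
QB=np.array([ray(s,a,b,.012)[:2] for a,b in B]); QL=np.array([ray(s,a,b,.012)[:2] for a,b in L])
print('front edge x',np.median(QB[:,0]),np.degrees(np.polyfit(QB[:,1],QB[:,0],1)[0]),'left edge y',np.median(QL[:,1]),np.degrees(np.polyfit(QL[:,0],QL[:,1],1)[0]))
W=cloud(s); P=W[290:340,0:160].reshape(-1,3); k=(P[:,2]>.19)&(P[:,2]<.206)&(P[:,0]<.626)
Q=P[k]; print(k.sum(), 'x pct',np.percentile(Q[:,0],[2,50,98]),'y',np.percentile(Q[:,1],[1,5,95,99]))
for n in ['side0','top0','side7']:
    s2=load(n); P=cloud(s2).reshape(-1,3); k=(P[:,2]>.105)&(P[:,2]<.19)&(P[:,0]>.607)&(P[:,0]<.626)&(P[:,1]<-.097)&(P[:,1]>-.143)
    Q=P[k]; print(n,k.sum(),'x med',np.median(Q[:,0]),Q[:,0].std(),'ymax',P[(P[:,2]>.1)&(P[:,2]<.2)&(abs(P[:,0]-.619)<.015)&(P[:,1]<-.06)&(P[:,1]>-.2)][:,1].max())
print('bar seen',bar(s,z=.2972+.025,c=(.529,.0615)))
E
```

```text
[184. 180. 160. 114.  66.  76.  79.  80.] [122. 121. 121. 111. 102. 158. 176. 176.]
front edge x 0.5784980152125704 0.6299999549337774 left edge y -0.056604501745537834 -0.2125833080245063
771 x pct [0.6136 0.6155 0.6203] y [-0.1434 -0.1414 -0.0948 -0.094 ]
side0 214 x med 0.6159588036881511 0.0022592570638287185 ymax -0.0930204852389156
top0 96 x med 0.6167703247332872 0.0018550385846082176 ymax -0.09393487644801123
side7 220 x med 0.616030571254725 0.0023305418456275938 ymax -0.0951609379700804
bar seen {'n': np.int64(3509), 'mid': array([0.5301, 0.0603]), 'mean': array([0.5285, 0.0603]), 'yaw': np.float64(-0.42688810779855535), 'len': np.float64(0.05057057740097233), 'wid': np.float64(0.011358861593656261), 'px': (np.int64(311), np.int64(342), np.int64(242), np.int64(361))}
```

View pics/c8.png

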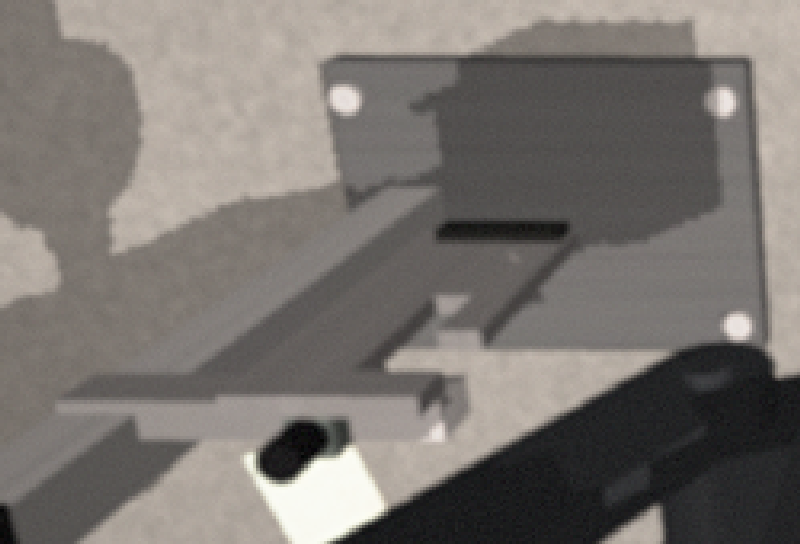

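The wrist view shows the whole hook: the roof edge at rows about 313–327, the nose tip near (145–152, 290–298), and the slot open to the right. I'll cast these points.

```bash
python3 - <<'E'
from h import *
np.set_printoptions(precision=4,suppress=True)
s=load('wrist7'); g=cv2.GaussianBlur(cv2.cvtColor(s['frame'],cv2.COLOR_BGR2GRAY),(3,3),0).astype(int)
for u in (70,80): print(u,list(zip(range(303,334),g[303:334,u])))
print([(a,g[294,a]) for a in range(130,160)]); print([(a,g[a,146]) for a in range(278,306)])
def cc(x,y,z): 
    p=ray(s,x/3.2,190+y/3.2,z); return p
print('roof front',cc(250,395,.198),'back',cc(250,440,.198), 'right front',cc(422,395,.198),cc(445,440,.198))
print('nose tip top: front right',cc(485,327,.166),'back right',cc(485,346,.166),'left',cc(438,318,.166),cc(440,300,.166))
print('strip',cc(436,232,.1),cc(568,232,.1))
E
```

```text
70 [(303, np.int64(89)), (304, np.int64(88)), (305, np.int64(88)), (306, np.int64(91)), (307, np.int64(93)), (308, np.int64(94)), (309, np.int64(95)), (310, np.int64(95)), (311, np.int64(96)), (312, np.int64(105)), (313, np.int64(123)), (314, np.int64(143)), (315, np.int64(152)), (316, np.int64(154)), (317, np.int64(154)), (318, np.int64(153)), (319, np.int64(153)), (320, np.int64(151)), (321, np.int64(151)), (322, np.int64(151)), (323, np.int64(150)), (324, np.int64(150)), (325, np.int64(151)), (326, np.int64(155)), (327, np.int64(161)), (328, np.int64(166)), (329, np.int64(168)), (330, np.int64(166)), (331, np.int64(164)), (332, np.int64(163)), (333, np.int64(164))]
80 [(303, np.int64(93)), (304, np.int64(95)), (305, np.int64(95)), (306, np.int64(95)), (307, np.int64(95)), (308, np.int64(95)), (309, np.int64(95)), (310, np.int64(95)), (311, np.int64(96)), (312, np.int64(104)), (313, np.int64(122)), (314, np.int64(141)), (315, np.int64(152)), (316, np.int64(153)), (317, np.int64(152)), (318, np.int64(152)), (319, np.int64(152)), (320, np.int64(152)), (321, np.int64(153)), (322, np.i
[... 1152 characters left out ...]
, np.int64(97)), (290, np.int64(98)), (291, np.int64(103)), (292, np.int64(117)), (293, np.int64(137)), (294, np.int64(153)), (295, np.int64(159)), (296, np.int64(159)), (297, np.int64(160)), (298, np.int64(162)), (299, np.int64(167)), (300, np.int64(173)), (301, np.int64(176)), (302, np.int64(177)), (303, np.int64(178)), (304, np.int64(177)), (305, np.int64(174))]
roof front [ 0.6134 -0.1343  0.198 ] back [ 0.6261 -0.1367  0.198 ] right front [ 0.6135 -0.0921  0.198 ] [ 0.6262 -0.0883  0.198 ]
nose tip top: front right [ 0.613 -0.092  0.166] back right [ 0.6188 -0.0928  0.166 ] left [ 0.6102 -0.1044  0.166 ] [ 0.6048 -0.1031  0.166 ]
strip [ 0.6152 -0.1402  0.1   ] [ 0.6153 -0.0967  0.1   ]
```

```bash
python3 - <<'E'
from h import *
np.set_printoptions(precision=4,suppress=True)
s=load('wrist7'); f=s['frame'].astype(int); col=(f[200:215,320:334,2]-f[200:215,320:334,0]).mean(1); print(col)
M=R.from_rotvec(state()['ee_rot']).as_matrix(); print(M)
for v in (203,204,205,206): print(v,ray(s,327,v,.2972+.0192+.006)[0]-.5292)
print(target([.571,-.039,.25],0))
print(target([.571,-.039,.174],0))
E
```

```text
[  0.3571   0.3571   0.3571   0.2857  -0.3571  -1.3571   3.2143  44.8571
  94.2143 103.9286 102.4286 101.6429 102.     101.3571 101.3571]
[[-0.0037  0.0013  1.    ]
 [ 0.0007  1.     -0.0013]
 [-1.      0.0007 -0.0037]]
203 -0.03890301613107705
204 -0.03854425467156647
205 -0.038184916860956875
206 -0.03782500130926769
(array([ 0.047 , -0.1005,  0.0421]), array([-0.0013, -0.0037, -0.0007]))
(array([ 0.123 , -0.1005,  0.0424]), array([-0.0013, -0.0037, -0.0007]))
```

play_rows:
  steps:
    - {"x": 0.002, "y": -0.005, "z": 0.002, "wx": 0, "wy": 0, "wz": 0}
    - {"x": 0.007, "y": -0.015, "z": 0.006, "wx": 0, "wy": -0.001, "wz": 0}
    - {"x": 0.014, "y": -0.03, "z": 0.012, "wx": 0, "wy": -0.002, "wz": 0}
    - {"x": 0.021, "y": -0.045, "z": 0.019, "wx": 0, "wy": -0.003, "wz": 0}
    - {"x": 0.028, "y": -0.06, "z": 0.026, "wx": -0.001, "wy": -0.004, "wz": 0}
    - {"x": 0.035, "y": -0.075, "z": 0.033, "wx": -0.001, "wy": -0.004, "wz": -0.001}
    - {"x": 0.042, "y": -0.088, "z": 0.038, "wx": -0.001, "wy": -0.004, "wz": -0.001}
    - {"x": 0.046, "y": -0.096, "z": 0.041, "wx": -0.001, "wy": -0.004, "wz": -0.001}
    - {"x": 0.047, "y": -0.1, "z": 0.042, "wx": -0.001, "wy": -0.004, "wz": -0.001}
    - {"x": 0.047, "y": -0.1005, "z": 0.042, "wx": -0.001, "wy": -0.004, "wz": -0.001}

```text
t: 7.4
eef_pos: [0.571, -0.0398, 0.2501]
ee_rot: [0.001, 1.57, -0.001]
ft_force: [-1.1, 0.3, -3.2]
width: 0.0108
```

```bash
python3 - <<'E'
from h import *
st=state(); print(st['eef_pos'],st['t'],st['ft_force'],target([.571,-.039,.174],0))
E
```

```text
[ 0.57099119 -0.03980906  0.25011642] 7.4 [-1.08253085  0.32832016 -3.23154819] (array([ 0.0761,  0.0008, -0.    ]), array([-0.0012,  0.0005,  0.0003]))
```

play_rows:
  steps:
    - {"x": 0.004, "y": 0, "z": 0, "wx": 0, "wy": 0, "wz": 0}
    - {"x": 0.013, "y": 0.0005, "z": 0, "wx": 0, "wy": 0, "wz": 0}
    - {"x": 0.025, "y": 0.001, "z": 0, "wx": 0, "wy": 0, "wz": 0}
    - {"x": 0.037, "y": 0.001, "z": 0, "wx": 0, "wy": 0, "wz": 0}
    - {"x": 0.049, "y": 0.001, "z": 0, "wx": 0, "wy": 0, "wz": 0}
    - {"x": 0.061, "y": 0.001, "z": 0, "wx": 0, "wy": 0, "wz": 0}
    - {"x": 0.07, "y": 0.001, "z": 0, "wx": 0, "wy": 0, "wz": 0}
    - {"x": 0.075, "y": 0.001, "z": 0, "wx": 0, "wy": 0, "wz": 0}
    - {"x": 0.076, "y": 0.001, "z": 0, "wx": 0, "wy": 0, "wz": 0}
    - {"x": 0.076, "y": 0.001, "z": 0, "wx": 0, "wy": 0, "wz": 0}

```text
t: 8.4
eef_pos: [0.5712, -0.0386, 0.1745]
ee_rot: [0.0, 1.57, -0.001]
ft_force: [-1.0, -0.1, -3.2]
width: 0.0109
```

```bash
python3 - <<'E'
from h import *
np.set_printoptions(precision=4,suppress=True)
t=snap('side','side8');p=snap('top','top8');w=snap('wrist','wrist8'); st=state(); print(st['eef_pos'],st['ft_force'],st['torque'],st['width'],st['t'])
cv2.imwrite('pics/c9.png',cv2.resize(t['frame'][100:240,270:400],None,fx=6,fy=4.2,interpolation=cv2.INTER_NEAREST))
cv2.imwrite('pics/c10.png',cv2.resize(p['frame'][140:210,290:400],None,fx=7,fy=7,interpolation=cv2.INTER_NEAREST))
E
```

```text
[ 0.5715 -0.0387  0.175 ] [ 0.2151 -0.8763 -2.7859] [-0.0519  0.0436 -0.0033] 0.010570096176274697 8.55
```

View pics/c9.png

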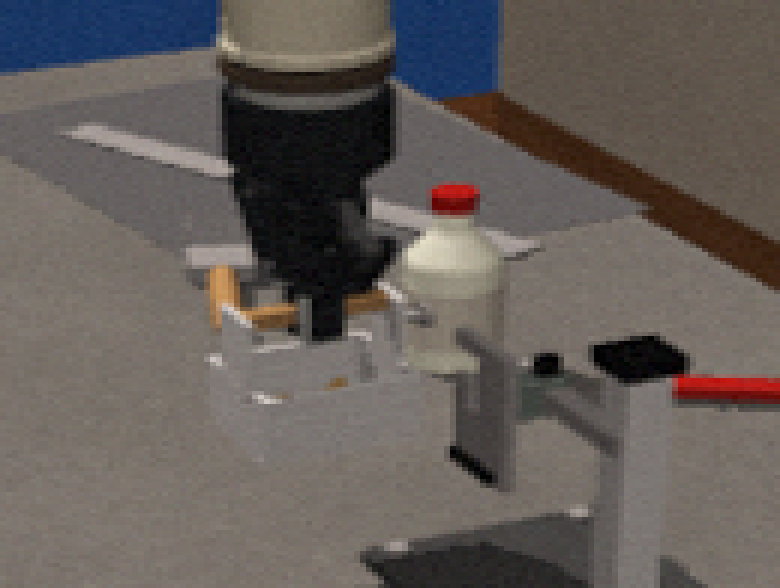

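View pics/c10.png

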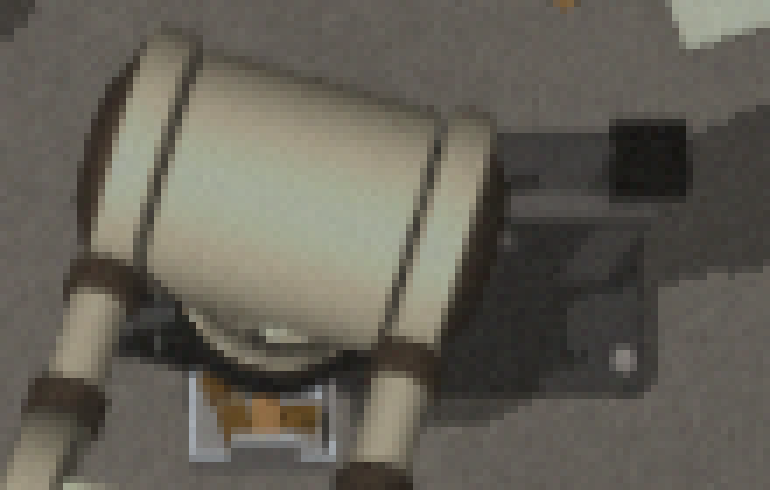

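View pics/wrist8.png

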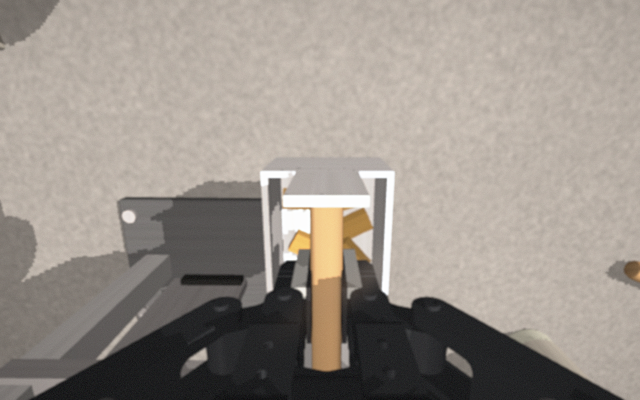

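```bash
python3 - <<'E'
from h import *
np.set_printoptions(precision=2,suppress=True)
s=load('side8')
for x in (.607,.6125,.6195,.6265,.6285): print(x,proj(s,[x,-.0387,.177]))
cv2.imwrite('pics/c11.png',cv2.resize(s['frame'][160:190,325:365],None,fx=18,fy=18,interpolation=cv2.INTER_NEAREST))
W=cloud(s); np.set_printoptions(linewidth=200)
print((W[170:182,330:348,0]*1000).round()); print((W[170:182,330:348,1]*1000).round())
E
```

```text
0.607 [333.46 175.67]
0.6125 [335.24 175.24]
0.6195 [337.49 174.69]
0.6265 [339.74 174.15]
0.6285 [340.38 173.99]
[[593. 598. 601. 604. 606. 608. 609. 729. 725. 725. 726. 729. 731. 732. 738. 737. 743. 746.]
 [594. 597. 600. 602. 605. 608. 607. 609. 722. 727. 726. 731. 730. 733. 737. 736. 740. 746.]
 [593. 597. 600. 603. 604. 606. 608. 611. 725. 626. 627. 628. 729. 736. 734. 740. 744. 746.]
 [594. 596. 598. 602. 604. 608. 608. 610. 724. 626. 624. 628. 732. 731. 739. 739. 741. 745.]
 [594. 595. 606. 608. 608. 604. 607. 610. 621. 620. 626. 627. 630. 735. 734. 741. 743. 745.]
 [738. 738. 606. 609. 609. 608. 608. 609. 619. 621. 628. 627. 629. 733. 734. 740. 741. 746.]
 [735. 738. 610. 607. 607. 608. 607. 611. 620. 621. 627. 625. 628.  nan 736. 736. 742. 741.]
 [731. 735. 609. 607. 609. 607. 609. 611. 725. 728. 627. 625. 628. 735. 734. 741. 741. 745.]
 [730. 728. 608. 608. 609. 610. 607. 609. 723. 725. 725. 731. 729. 734. 736. 739. 617. 617.]
 [610. 729. 609. 609. 609. 608. 608. 608. 723. 725. 723. 728. 732.  nan 736. 739. 618. 615.]
 [610. 611. 608. 608. 606. 606. 610. 609. 725. 726. 726.
[... 763 characters left out ...]
7.  149.  143.  147.  143.  144.]
 [ 252.  249.  -24.  -36.  -43.  -47.  -55.  -52.  -41.  -44.  -40.  -49.  -50.   nan  146.  141.  145.  136.]
 [ 242.  243.  -25.  -36.  -39.  -48.  -50.  -53.  168.  168.  -40.  -49.  -50.  152.  144.  149.  143.  143.]
 [ 241.  229.  -27.  -33.  -39.  -43.  -55.  -56.  165.  162.  154.  159.  147.  151.  147.  146.  -96. -100.]
 [  -9.  231.  -25.  -33.  -39.  -46.  -52.  -59.  165.  161.  151.  153.  154.   nan  146.  146.  -94. -105.]
 [  -9.  -14.  -27.  -34.  -44.  -49.  -49.  -57.  169.  164.  157.  152.  153.  154.  151.  143.  -97.  -98.]
 [ -10.   nan  -28.  -34.  -39.  -53.  -55.  -59.  161.  160.  161.  152.  147.  149.  145.  144.  -97. -102.]]
```

View pics/c11.png

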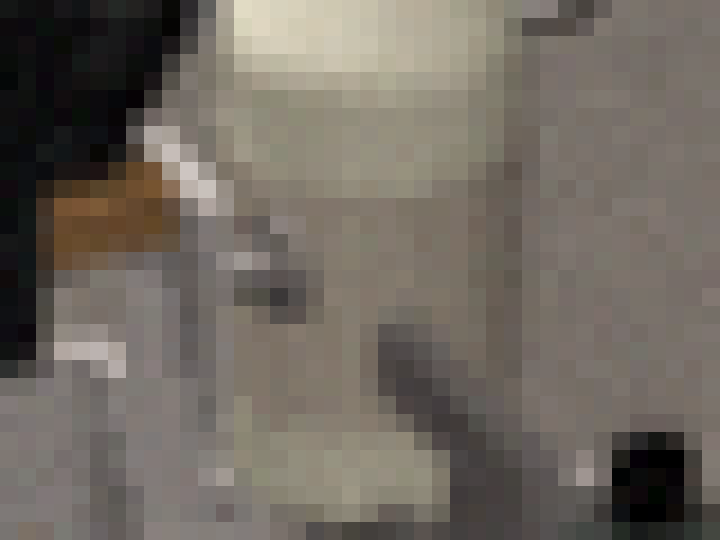

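The side depth puts the tab face at about 0.611, the plate at 0.616–0.622 and the head at 0.626–0.630, so the stud straddles the plate evenly. I'll move sideways into the mouth.

play_rows:
  steps:
    - {"x": 0.0005, "y": -0.003, "z": 0, "wx": 0, "wy": 0, "wz": 0}
    - {"x": 0.0005, "y": -0.008, "z": 0, "wx": 0, "wy": 0, "wz": 0}
    - {"x": 0.0005, "y": -0.014, "z": 0, "wx": 0, "wy": 0, "wz": 0}
    - {"x": 0.0005, "y": -0.02, "z": 0, "wx": 0, "wy": 0, "wz": 0}
    - {"x": 0.0005, "y": -0.026, "z": 0, "wx": 0, "wy": 0, "wz": 0}
    - {"x": 0.0005, "y": -0.032, "z": 0, "wx": 0, "wy": 0, "wz": 0}
    - {"x": 0.0005, "y": -0.037, "z": 0, "wx": 0, "wy": 0, "wz": 0}
    - {"x": 0.0005, "y": -0.041, "z": 0, "wx": 0, "wy": 0, "wz": 0}
    - {"x": 0.0005, "y": -0.044, "z": 0, "wx": 0, "wy": 0, "wz": 0}
    - {"x": 0.0005, "y": -0.045, "z": 0, "wx": 0, "wy": 0, "wz": 0}

```text
t: 9.55
eef_pos: [0.571, -0.0838, 0.1738]
ee_rot: [0.0, 1.57, -0.001]
ft_force: [0.6, 0.8, -3.7]
width: 0.0109
```

play_rows:
  steps:
    - {"x": 0, "y": -0.002, "z": 0, "wx": 0, "wy": 0, "wz": 0}
    - {"x": 0, "y": -0.004, "z": 0, "wx": 0, "wy": 0, "wz": 0}
    - {"x": 0, "y": -0.006, "z": 0, "wx": 0, "wy": 0, "wz": 0}
    - {"x": 0, "y": -0.008, "z": 0, "wx": 0, "wy": 0, "wz": 0}
    - {"x": 0, "y": -0.01, "z": 0, "wx": 0, "wy": 0, "wz": 0}
    - {"x": 0, "y": -0.012, "z": 0, "wx": 0, "wy": 0, "wz": 0}
    - {"x": 0, "y": -0.0135, "z": 0, "wx": 0, "wy": 0, "wz": 0}
    - {"x": 0, "y": -0.015, "z": 0, "wx": 0, "wy": 0, "wz": 0}

```text
t: 10.35
eef_pos: [0.571, -0.0987, 0.1738]
ee_rot: [0.0, 1.57, -0.001]
ft_force: [0.1, 0.8, -3.0]
width: 0.0108
```

```bash
python3 - <<'E'
from h import *
np.set_printoptions(precision=4,suppress=True)
print(state()['eef_pos'],state()['ft_force'])
t=snap('side','side9'); st=state(); print(st['eef_pos'],st['ft_force'],st['torque'],st['t'])
cv2.imwrite('pics/c12.png',cv2.resize(t['frame'][130:230,290:400],None,fx=6,fy=6,interpolation=cv2.INTER_CUBIC))
E
```

```text
[ 0.571  -0.0987  0.1738] [ 0.1437  0.8212 -3.0107]
[ 0.571  -0.0989  0.1738] [ 0.0637 -0.1842 -2.5848] [-0.0547  0.0067  0.03  ] 10.4
```

View pics/c12.png

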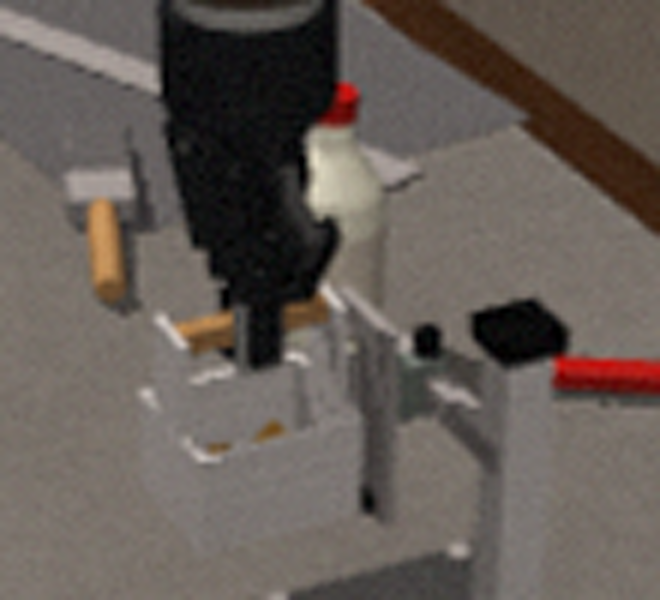

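The stem is in the channel and there's no contact force. I'll feel for the back wall in small steps.

play_rows:
  steps:
    - {"x": 0, "y": -0.001, "z": 0, "wx": 0, "wy": 0, "wz": 0}
    - {"x": 0, "y": -0.002, "z": 0, "wx": 0, "wy": 0, "wz": 0}
    - {"x": 0, "y": -0.003, "z": 0, "wx": 0, "wy": 0, "wz": 0}
    - {"x": 0, "y": -0.004, "z": 0, "wx": 0, "wy": 0, "wz": 0}
    - {"x": 0, "y": -0.005, "z": 0, "wx": 0, "wy": 0, "wz": 0}
    - {"x": 0, "y": -0.006, "z": 0, "wx": 0, "wy": 0, "wz": 0}
    - {"x": 0, "y": -0.007, "z": 0, "wx": 0, "wy": 0, "wz": 0}

```text
t: 11.1
eef_pos: [0.571, -0.1057, 0.1738]
ee_rot: [0.0, 1.57, -0.001]
ft_force: [0.6, -0.2, -3.1]
width: 0.0107
```

play_rows:
  steps:
    - {"x": 0, "y": -0.0007, "z": 0, "wx": 0, "wy": 0, "wz": 0}
    - {"x": 0, "y": -0.0014, "z": 0, "wx": 0, "wy": 0, "wz": 0}
    - {"x": 0, "y": -0.002, "z": 0, "wx": 0, "wy": 0, "wz": 0}

```text
t: 11.4
eef_pos: [0.571, -0.1076, 0.1738]
ee_rot: [0.0, 1.57, -0.001]
ft_force: [0.0, 0.6, -4.1]
width: 0.0104
```

play_rows:
  steps:
    - {"x": 0, "y": -0.0005, "z": 0, "wx": 0, "wy": 0, "wz": 0}
    - {"x": 0, "y": -0.001, "z": 0, "wx": 0, "wy": 0, "wz": 0}
    - {"x": 0, "y": -0.0015, "z": 0, "wx": 0, "wy": 0, "wz": 0}
    - {"x": 0, "y": -0.0015, "z": 0, "wx": 0, "wy": 0, "wz": 0}

```text
t: 11.8
eef_pos: [0.571, -0.1091, 0.1738]
ee_rot: [0.0, 1.57, -0.001]
ft_force: [0.5, 0.1, -3.6]
width: 0.0104
```

play_rows:
  steps:
    - {"x": 0, "y": -0.0005, "z": 0, "wx": 0, "wy": 0, "wz": 0}
    - {"x": 0, "y": -0.001, "z": 0, "wx": 0, "wy": 0, "wz": 0}
    - {"x": 0, "y": -0.001, "z": 0, "wx": 0, "wy": 0, "wz": 0}

```text
t: 12.1
eef_pos: [0.571, -0.1101, 0.1738]
ee_rot: [0.0, 1.57, -0.001]
ft_force: [1.2, 0.2, -3.4]
width: 0.0109
```

play_rows:
  steps:
    - {"x": 0, "y": -0.0005, "z": 0, "wx": 0, "wy": 0, "wz": 0}
    - {"x": 0, "y": -0.001, "z": 0, "wx": 0, "wy": 0, "wz": 0}
    - {"x": 0, "y": -0.001, "z": 0, "wx": 0, "wy": 0, "wz": 0}

```text
t: 12.4
eef_pos: [0.571, -0.1111, 0.1738]
ee_rot: [0.0, 1.57, -0.001]
ft_force: [0.1, 0.2, -2.8]
width: 0.0108
```

play_rows:
  steps:
    - {"x": 0, "y": -0.0005, "z": 0, "wx": 0, "wy": 0, "wz": 0}
    - {"x": 0, "y": -0.0005, "z": 0, "wx": 0, "wy": 0, "wz": 0}

```text
t: 12.6
eef_pos: [0.571, -0.1116, 0.1738]
ee_rot: [0.0, 1.57, -0.001]
ft_force: [-0.6, 0.0, -4.4]
width: 0.011
```

play_rows:
  steps:
    - {"x": 0, "y": -0.0005, "z": 0, "wx": 0, "wy": 0, "wz": 0}
    - {"x": 0, "y": -0.0005, "z": 0, "wx": 0, "wy": 0, "wz": 0}

```text
t: 12.8
eef_pos: [0.571, -0.1121, 0.1738]
ee_rot: [0.0, 1.57, -0.001]
ft_force: [-0.7, -0.5, -3.0]
width: 0.011
```

play_rows:
  steps:
    - {"x": 0, "y": -0.0005, "z": 0, "wx": 0, "wy": 0, "wz": 0}
    - {"x": 0, "y": -0.0005, "z": 0, "wx": 0, "wy": 0, "wz": 0}

```text
t: 13.0
eef_pos: [0.571, -0.1126, 0.1738]
ee_rot: [0.0, 1.57, -0.001]
ft_force: [0.4, 0.3, -3.3]
width: 0.0105
```

play_rows:
  steps:
    - {"x": 0, "y": -0.0005, "z": 0, "wx": 0, "wy": 0, "wz": 0}
    - {"x": 0, "y": -0.0005, "z": 0, "wx": 0, "wy": 0, "wz": 0}

```text
t: 13.2
eef_pos: [0.5709, -0.113, 0.1738]
ee_rot: [0.0, 1.57, -0.001]
ft_force: [-0.3, -0.7, -2.9]
width: 0.0108
```

play_rows:
  steps:
    - {"x": 0, "y": -0.0005, "z": 0, "wx": 0, "wy": 0, "wz": 0}
    - {"x": 0, "y": -0.0005, "z": 0, "wx": 0, "wy": 0, "wz": 0}

```text
t: 13.4
eef_pos: [0.571, -0.1133, 0.1738]
ee_rot: [0.0, 1.57, -0.001]
ft_force: [-1.0, 1.5, -3.3]
width: 0.0111
```

play_rows:
  steps:
    - {"x": 0, "y": -0.0005, "z": 0, "wx": 0, "wy": 0, "wz": 0}
    - {"x": 0, "y": -0.0005, "z": 0, "wx": 0, "wy": 0, "wz": 0}

```text
t: 13.6
eef_pos: [0.5709, -0.1136, 0.1737]
ee_rot: [0.001, 1.57, -0.0]
ft_force: [0.4, 3.4, -3.9]
width: 0.011
```

```bash
python3 - <<'E'
from h import *
np.set_printoptions(precision=5,suppress=True)
st=state(); print(st['eef_pos'],st['ft_force'],st['torque'])
E
```

```text
[ 0.57093 -0.11356  0.17374] [ 0.37281  3.37649 -3.86646] [ 0.52323 -0.04869  0.21163]
```

Contact: Fy is up to 3.4 N and the moment is rising. One more half-millimetre step should confirm it.

play_rows:
  steps:
    - {"x": 0, "y": -0.0005, "z": 0, "wx": 0, "wy": 0, "wz": 0}
    - {"x": 0, "y": -0.0005, "z": 0, "wx": 0, "wy": 0, "wz": 0}
    - {"x": 0, "y": -0.0005, "z": 0, "wx": 0, "wy": 0, "wz": 0}

```text
t: 13.9
eef_pos: [0.5709, -0.1138, 0.1737]
ee_rot: [0.001, 1.57, 0.0]
ft_force: [0.1, 5.3, -2.6]
width: 0.0107
```

```bash
python3 - <<'E'
from h import *
np.set_printoptions(precision=5,suppress=True)
st=state(); print(st['eef_pos'],st['ft_force'],st['torque'])
t=snap('side','side10'); w=snap('wrist','wrist10')
cv2.imwrite('pics/c13.png',cv2.resize(t['frame'][130:230,290:400],None,fx=6,fy=6,interpolation=cv2.INTER_CUBIC))
E
```

```text
[ 0.5709  -0.11384  0.1737 ] [ 0.13534  5.31244 -2.63233] [ 0.90695 -0.04213  0.2624 ]
```

View pics/c13.png

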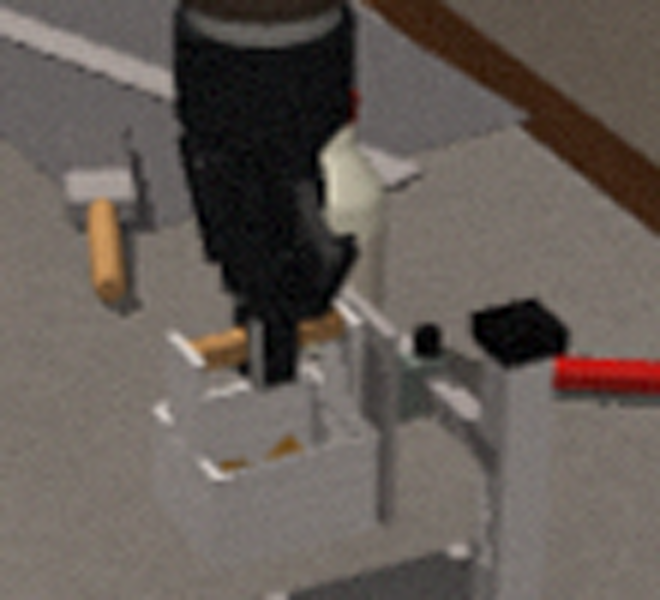

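View pics/wrist10.png

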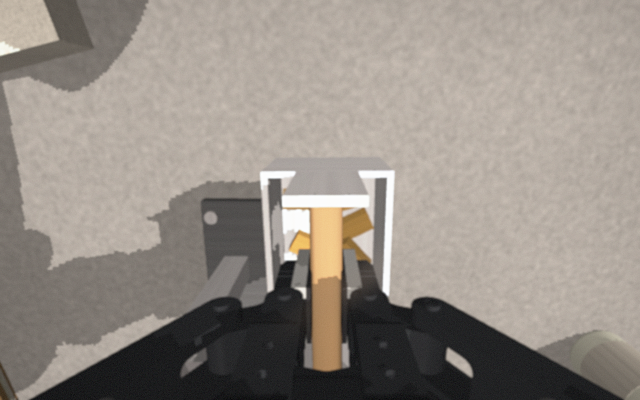

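The back wall is found. Fy is 5.3 N after about 0.9 mm of give, with first touch at TCP y ≈ -0.113. I'll ease back about 1.5 mm from first touch to centre the stem over the throat, then start down.

play_rows:
  steps:
    - {"x": 0, "y": 0.001, "z": 0, "wx": 0, "wy": 0, "wz": 0}
    - {"x": 0, "y": 0.002, "z": 0, "wx": 0, "wy": 0, "wz": 0}
    - {"x": 0, "y": 0.003, "z": 0, "wx": 0, "wy": 0, "wz": 0}
    - {"x": 0, "y": 0.003, "z": 0, "wx": 0, "wy": 0, "wz": 0}

```text
t: 14.4
eef_pos: [0.571, -0.112, 0.1739]
ee_rot: [-0.0, 1.57, -0.002]
ft_force: [-0.3, 0.3, -3.4]
width: 0.0105
```

play_rows:
  steps:
    - {"x": 0.001, "y": 0, "z": 0, "wx": 0, "wy": 0, "wz": 0}
    - {"x": 0.002, "y": 0, "z": 0, "wx": 0, "wy": 0, "wz": 0}
    - {"x": 0.003, "y": 0, "z": 0, "wx": 0, "wy": 0, "wz": 0}
    - {"x": 0.004, "y": 0, "z": 0, "wx": 0, "wy": 0, "wz": 0}
    - {"x": 0.005, "y": 0, "z": 0, "wx": 0, "wy": 0, "wz": 0}
    - {"x": 0.0055, "y": 0, "z": 0, "wx": 0, "wy": 0, "wz": 0}

```text
t: 15.0
eef_pos: [0.5709, -0.1115, 0.1681]
ee_rot: [0.0, 1.57, -0.001]
ft_force: [0.4, 0.1, -2.6]
width: 0.0106
```

play_rows:
  steps:
    - {"x": 0.0005, "y": 0, "z": 0, "wx": 0, "wy": 0, "wz": 0}
    - {"x": 0.001, "y": 0, "z": 0, "wx": 0, "wy": 0, "wz": 0}
    - {"x": 0.0015, "y": 0, "z": 0, "wx": 0, "wy": 0, "wz": 0}
    - {"x": 0.002, "y": 0, "z": 0, "wx": 0, "wy": 0, "wz": 0}

```text
t: 15.4
eef_pos: [0.571, -0.1116, 0.1663]
ee_rot: [0.0, 1.57, -0.001]
ft_force: [0.3, 1.1, -3.3]
width: 0.0109
```

play_rows:
  steps:
    - {"x": 0.0005, "y": 0, "z": 0, "wx": 0, "wy": 0, "wz": 0}
    - {"x": 0.001, "y": 0, "z": 0, "wx": 0, "wy": 0, "wz": 0}
    - {"x": 0.0015, "y": 0, "z": 0, "wx": 0, "wy": 0, "wz": 0}
    - {"x": 0.002, "y": 0, "z": 0, "wx": 0, "wy": 0, "wz": 0}

```text
t: 15.8
eef_pos: [0.571, -0.1116, 0.1642]
ee_rot: [0.0, 1.57, -0.001]
ft_force: [0.0, 0.0, -3.5]
width: 0.0109
```

play_rows:
  steps:
    - {"x": 0.001, "y": 0, "z": 0, "wx": 0, "wy": 0, "wz": 0}
    - {"x": 0.002, "y": 0, "z": 0, "wx": 0, "wy": 0, "wz": 0}
    - {"x": 0.003, "y": 0, "z": 0, "wx": 0, "wy": 0, "wz": 0}
    - {"x": 0.004, "y": 0, "z": 0, "wx": 0, "wy": 0, "wz": 0}

```text
t: 16.2
eef_pos: [0.571, -0.1116, 0.1602]
ee_rot: [0.0, 1.57, -0.001]
ft_force: [0.4, 0.9, -2.7]
width: 0.0111
```

play_rows:
  steps:
    - {"x": 0.001, "y": 0, "z": 0, "wx": 0, "wy": 0, "wz": 0}
    - {"x": 0.002, "y": 0, "z": 0, "wx": 0, "wy": 0, "wz": 0}
    - {"x": 0.003, "y": 0, "z": 0, "wx": 0, "wy": 0, "wz": 0}
    - {"x": 0.004, "y": 0, "z": 0, "wx": 0, "wy": 0, "wz": 0}
    - {"x": 0.005, "y": 0, "z": 0, "wx": 0, "wy": 0, "wz": 0}

```text
t: 16.7
eef_pos: [0.571, -0.1116, 0.1552]
ee_rot: [0.0, 1.57, -0.001]
ft_force: [-1.3, 0.7, -2.5]
width: 0.0106
```

play_rows:
  steps:
    - {"x": 0.001, "y": 0, "z": 0, "wx": 0, "wy": 0, "wz": 0}
    - {"x": 0.002, "y": 0, "z": 0, "wx": 0, "wy": 0, "wz": 0}
    - {"x": 0.003, "y": 0, "z": 0, "wx": 0, "wy": 0, "wz": 0}
    - {"x": 0.004, "y": 0, "z": 0, "wx": 0, "wy": 0, "wz": 0}

```text
t: 17.1
eef_pos: [0.571, -0.1116, 0.1512]
ee_rot: [0.0, 1.57, -0.001]
ft_force: [0.4, 0.5, -2.9]
width: 0.011
```

play_rows:
  steps:
    - {"x": 0.0005, "y": 0, "z": 0, "wx": 0, "wy": 0, "wz": 0}
    - {"x": 0.001, "y": 0, "z": 0, "wx": 0, "wy": 0, "wz": 0}
    - {"x": 0.0015, "y": 0, "z": 0, "wx": 0, "wy": 0, "wz": 0}
    - {"x": 0.0015, "y": 0, "z": 0, "wx": 0, "wy": 0, "wz": 0}

```text
t: 17.5
eef_pos: [0.5709, -0.1116, 0.1497]
ee_rot: [0.0, 1.57, -0.001]
ft_force: [0.7, -0.5, -2.5]
width: 0.0107
```

play_rows:
  steps:
    - {"x": 0.0005, "y": 0, "z": 0, "wx": 0, "wy": 0, "wz": 0}
    - {"x": 0.001, "y": 0, "z": 0, "wx": 0, "wy": 0, "wz": 0}
    - {"x": 0.001, "y": 0, "z": 0, "wx": 0, "wy": 0, "wz": 0}

```text
t: 17.8
eef_pos: [0.5709, -0.1115, 0.1487]
ee_rot: [0.0, 1.57, -0.001]
ft_force: [1.1, 0.0, -3.5]
width: 0.0107
```

play_rows:
  steps:
    - {"x": 0.0005, "y": 0, "z": 0, "wx": 0, "wy": 0, "wz": 0}
    - {"x": 0.0005, "y": 0, "z": 0, "wx": 0, "wy": 0, "wz": 0}

```text
t: 18.0
eef_pos: [0.571, -0.1116, 0.1482]
ee_rot: [0.0, 1.57, -0.001]
ft_force: [-0.1, 0.1, -2.5]
width: 0.011
```

play_rows:
  steps:
    - {"x": 0.0005, "y": 0, "z": 0, "wx": 0, "wy": 0, "wz": 0}
    - {"x": 0.0005, "y": 0, "z": 0, "wx": 0, "wy": 0, "wz": 0}

```text
t: 18.2
eef_pos: [0.571, -0.1116, 0.1477]
ee_rot: [0.0, 1.57, -0.001]
ft_force: [0.5, -0.2, -4.1]
width: 0.011
```

```bash
python3 - <<'E'
from h import *
np.set_printoptions(precision=5,suppress=True)
st=state(); print(st['eef_pos'],st['ft_force'],st['torque'])
E
```

```text
[ 0.57095 -0.11157  0.14773] [ 0.51721 -0.15143 -4.10782] [-0.03875  0.02049  0.00034]
```

play_rows:
  steps:
    - {"x": 0.0005, "y": 0, "z": 0, "wx": 0, "wy": 0, "wz": 0}
    - {"x": 0.0005, "y": 0, "z": 0, "wx": 0, "wy": 0, "wz": 0}

```text
t: 18.4
eef_pos: [0.571, -0.1116, 0.1474]
ee_rot: [0.0, 1.57, -0.001]
ft_force: [-1.0, 0.1, -2.8]
width: 0.011
```

play_rows:
  steps:
    - {"x": 0.0005, "y": 0, "z": 0, "wx": 0, "wy": 0, "wz": 0}
    - {"x": 0.0005, "y": 0, "z": 0, "wx": 0, "wy": 0, "wz": 0}

```text
t: 18.6
eef_pos: [0.5711, -0.1116, 0.1471]
ee_rot: [-0.0, 1.57, -0.001]
ft_force: [-1.4, 0.1, -1.1]
width: 0.0112
```

play_rows:
  steps:
    - {"x": 0.0005, "y": 0, "z": 0, "wx": 0, "wy": 0, "wz": 0}
    - {"x": 0.0005, "y": 0, "z": 0, "wx": 0, "wy": 0, "wz": 0}

```text
t: 18.8
eef_pos: [0.5711, -0.1116, 0.1469]
ee_rot: [-0.0, 1.57, -0.001]
ft_force: [-3.1, 1.0, 2.6]
width: 0.0107
```

Seating contact. Fz went from -3.3 to +2.6 N, with the stud at z ≈ 0.149, which matches the 0.150 seat. I'll look before releasing.

```bash
python3 - <<'E'
from h import *
np.set_printoptions(precision=5,suppress=True)
t=snap('side','side11'); w=snap('wrist','wrist11'); st=state(); print(st['eef_pos'],st['ft_force'],st['torque'],st['t'])
cv2.imwrite('pics/c14.png',cv2.resize(t['frame'][130:230,290:400],None,fx=6,fy=6,interpolation=cv2.INTER_CUBIC))
W=cloud(t); P=W.reshape(-1,3); k=(P[:,2]>.103)&(P[:,2]<.12)&(P[:,1]<-.135)&(P[:,1]>-.15)&(P[:,0]<.614)&(P[:,0]>.5); print(k.sum(),np.percentile(P[k],[2,50,98],axis=0))
E
```

```text
[ 0.57106 -0.11161  0.14687] [-3.89477  0.24938  2.95234] [ 0.17922  0.44258 -0.01309] 18.9
155 [[ 0.53208 -0.14885  0.10355]
 [ 0.57008 -0.14445  0.11145]
 [ 0.61065 -0.13956  0.11989]]
```

View pics/c14.png

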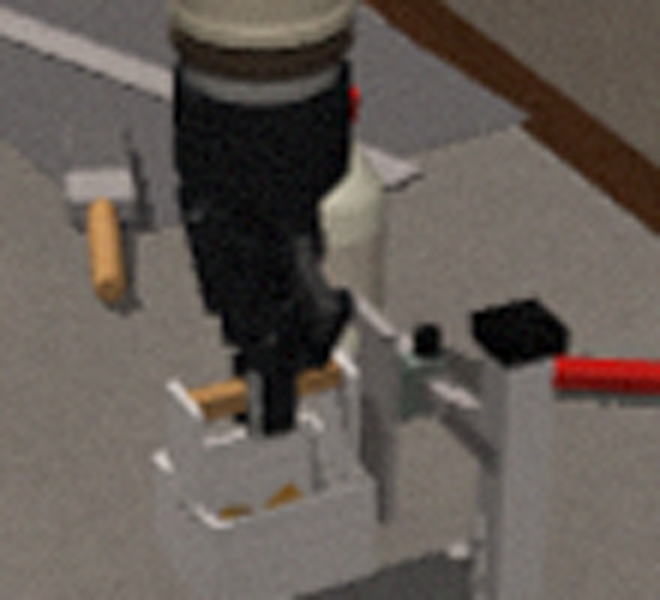

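View pics/wrist11.png

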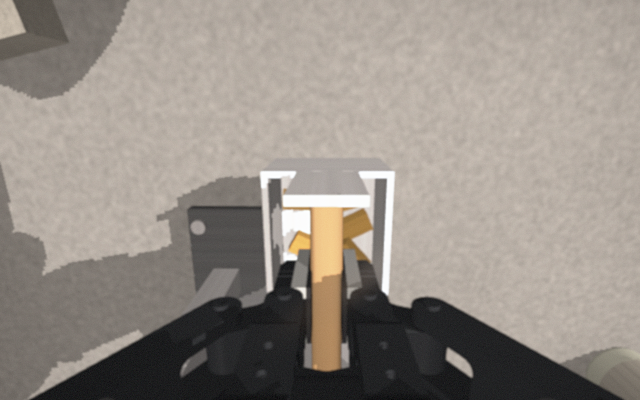

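The caddy sits level in the throat. I'll take off a little preload, then open.

play_rows:
  steps:
    - {"x": -0.0004, "y": 0, "z": 0, "wx": 0, "wy": 0, "wz": 0}
    - {"x": -0.0004, "y": 0, "z": 0, "wx": 0, "wy": 0, "wz": 0}

```text
t: 19.1
eef_pos: [0.571, -0.1116, 0.1469]
ee_rot: [0.0, 1.57, -0.001]
ft_force: [-2.9, 1.6, 3.4]
width: 0.0108
```

play_rows:
  steps:
    - {"x": 0, "y": 0, "z": 0, "wx": 0, "wy": 0, "wz": 0}
    - {"x": 0, "y": 0, "z": 0, "wx": 0, "wy": 0, "wz": 0}
    - {"x": 0, "y": 0, "z": 0, "wx": 0, "wy": 0, "wz": 0}
    - {"x": 0, "y": 0, "z": 0, "wx": 0, "wy": 0, "wz": 0}
    - {"x": 0, "y": 0, "z": 0, "wx": 0, "wy": 0, "wz": 0}
    - {"x": 0, "y": 0, "z": 0, "wx": 0, "wy": 0, "wz": 0}
  hand: 0.05

```text
t: 19.7
eef_pos: [0.571, -0.1116, 0.1466]
ee_rot: [0.0, 1.57, -0.001]
ft_force: [-0.5, 0.8, 0.6]
width: 0.0499
```

```bash
python3 - <<'E'
from h import *
np.set_printoptions(precision=5,suppress=True)
t=snap('side','side12'); w=snap('wrist','wrist12'); st=state(); print(st['eef_pos'],st['ft_force'],st['torque'],st['width'],st['t'])
cv2.imwrite('pics/c15.png',cv2.resize(t['frame'][130:230,290:400],None,fx=6,fy=6,interpolation=cv2.INTER_CUBIC))
E
```

```text
[ 0.57103 -0.11158  0.14669] [-0.14156  0.22788 -1.33785] [-0.02162  0.0146   0.02092] 0.050112617664161745 19.8
```

View pics/c15.png

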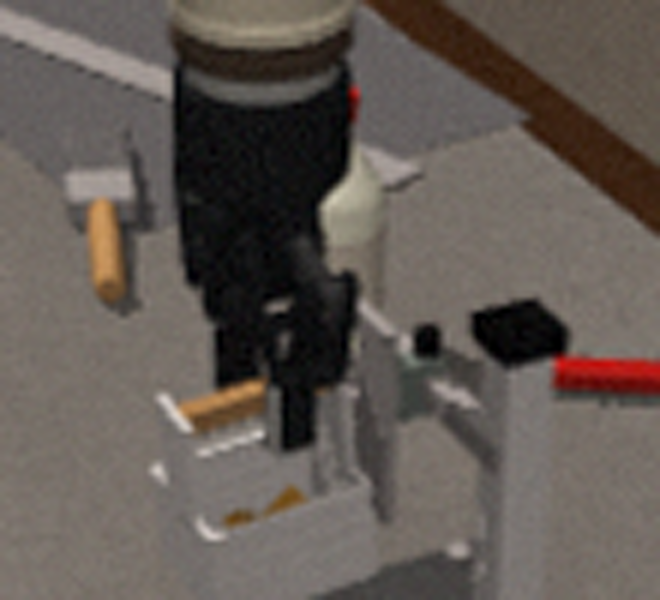

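View pics/wrist12.png

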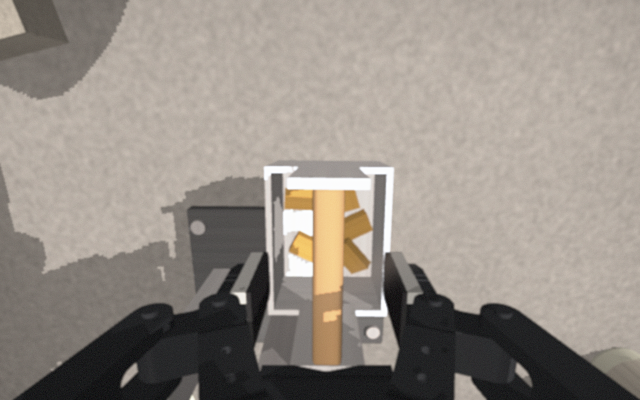

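Released. The caddy hangs, tipped a few degrees onto the plate's pad, and both fingers are clear of the bar. I'll retreat straight up.

play_rows:
  steps:
    - {"x": -0.004, "y": 0, "z": 0, "wx": 0, "wy": 0, "wz": 0}
    - {"x": -0.012, "y": 0, "z": 0, "wx": 0, "wy": 0, "wz": 0}
    - {"x": -0.022, "y": 0, "z": 0, "wx": 0, "wy": 0, "wz": 0}
    - {"x": -0.034, "y": 0, "z": 0, "wx": 0, "wy": 0, "wz": 0}
    - {"x": -0.048, "y": 0, "z": 0, "wx": 0, "wy": 0, "wz": 0}
    - {"x": -0.064, "y": 0, "z": 0, "wx": 0, "wy": 0, "wz": 0}
    - {"x": -0.082, "y": 0, "z": 0, "wx": 0, "wy": 0, "wz": 0}
    - {"x": -0.1, "y": 0, "z": -0.005, "wx": 0, "wy": 0, "wz": 0}
    - {"x": -0.115, "y": 0, "z": -0.015, "wx": 0, "wy": 0, "wz": 0}
    - {"x": -0.125, "y": 0, "z": -0.03, "wx": 0, "wy": 0, "wz": 0}

```text
t: 20.8
eef_pos: [0.5414, -0.1118, 0.2744]
ee_rot: [-0.001, 1.567, -0.002]
ft_force: [-0.3, -0.7, 0.2]
width: 0.05
```

play_rows:
  steps:
    - {"x": -0.01, "y": 0.005, "z": -0.02, "wx": 0, "wy": 0, "wz": 0}
    - {"x": -0.02, "y": 0.015, "z": -0.045, "wx": 0, "wy": 0, "wz": 0}
    - {"x": -0.025, "y": 0.03, "z": -0.07, "wx": 0, "wy": 0, "wz": 0}
    - {"x": -0.03, "y": 0.05, "z": -0.09, "wx": 0, "wy": 0, "wz": 0}
    - {"x": -0.03, "y": 0.07, "z": -0.105, "wx": 0, "wy": 0, "wz": 0}
    - {"x": -0.03, "y": 0.085, "z": -0.115, "wx": 0, "wy": 0, "wz": 0}
    - {"x": -0.03, "y": 0.09, "z": -0.12, "wx": 0, "wy": 0, "wz": 0}
    - {"x": -0.03, "y": 0.09, "z": -0.12, "wx": 0, "wy": 0, "wz": 0}

```text
t: 21.6
eef_pos: [0.4209, -0.0211, 0.3025]
ee_rot: [-0.001, 1.568, -0.001]
ft_force: [-0.7, -0.6, -0.4]
width: 0.0502
```

```bash
python3 - <<'E'
from h import *
np.set_printoptions(precision=4,suppress=True)
t=snap('side','side13'); p=snap('top','top13'); w=snap('wrist','wrist13'); st=state(); print(st['eef_pos'],st['ft_force'],st['t'])
cv2.imwrite('pics/c16.png',cv2.resize(t['frame'][130:250,290:400],None,fx=5,fy=5,interpolation=cv2.INTER_CUBIC))
cv2.imwrite('pics/c17.png',cv2.resize(p['frame'][110:280,180:460],None,fx=2.8,fy=2.8,interpolation=cv2.INTER_CUBIC))
W=cloud(p); W0=cloud(load('top0'))
for n,(u,v) in dict(bottle=(262,137),brush=(225,170),slip=(430,252)).items(): print(n,np.nanmedian(W[v-2:v+3,u-2:u+3].reshape(-1,3),0),np.nanmedian(W0[v-2:v+3,u-2:u+3].reshape(-1,3),0))
print('bar top pts:'); 
f=t['frame'].astype(int); Ws=cloud(t); m=(f[...,2]-f[...,0]>40)&(Ws[...,2]>.13)&(Ws[...,2]<.2)&(abs(Ws[...,1]+.11)<.03); print(m.sum(),np.median(Ws[m],0),Ws[m].min(0),Ws[m].max(0))
E
```

```text
[ 0.4213 -0.022   0.3018] [0.4452 0.1443 0.4696] 21.75
bottle [0.7508 0.1636 0.1484] [0.7506 0.1636 0.1479]
brush [0.6738 0.3073 0.018 ] [0.6738 0.3075 0.0171]
slip [ 0.392  -0.3778  0.0389] [ 0.3921 -0.3782  0.039 ]
bar top pts:
127 [ 0.5654 -0.1165  0.1659] [ 0.5297 -0.1226  0.1562] [ 0.6009 -0.1018  0.172 ]
```

View pics/c16.png

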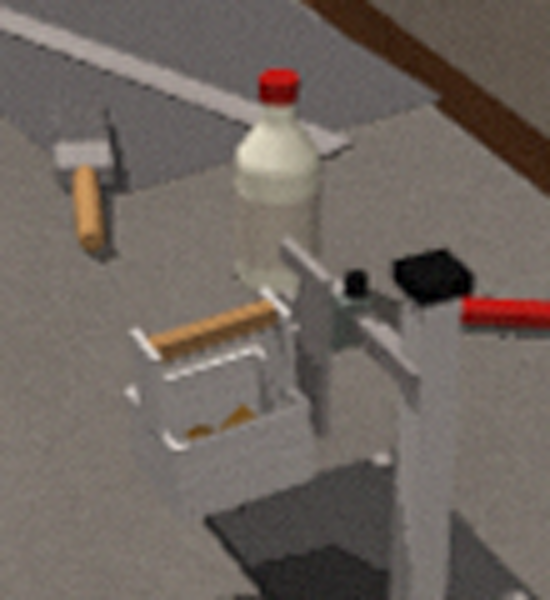

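View pics/c17.png

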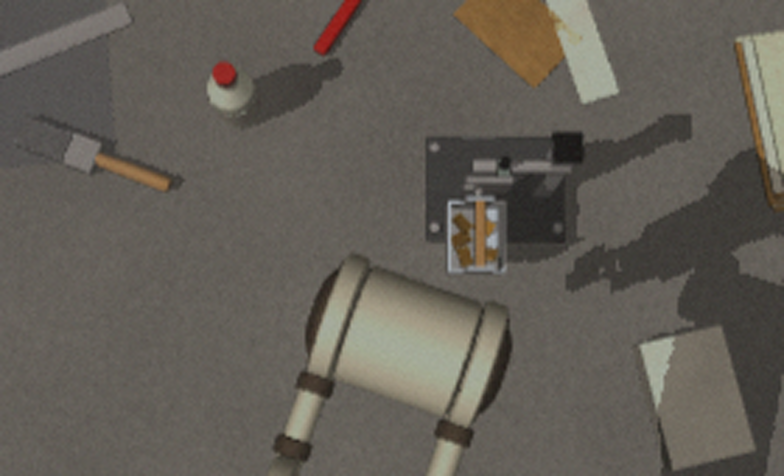

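View pics/wrist13.png

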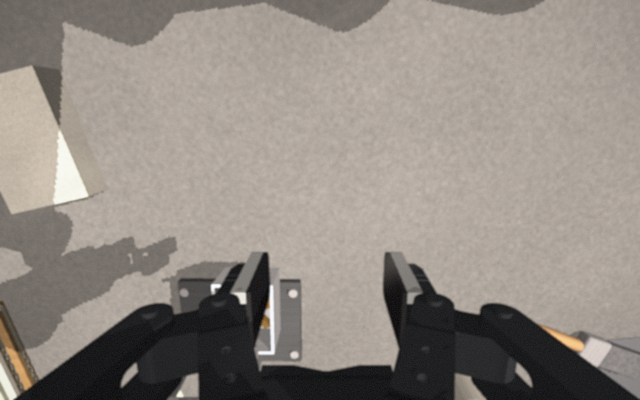

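The caddy hangs freely on the hook, with its bar at z ≈ 0.166 where about 0.167 was expected. The bystanders read the same as at the start, within about 1 mm. I'm handing in.

```bash
python3 - <<'E'
from h import *
print(state()['t'],state()['qvel'].round(4)); print(hand_in())
E
```

```text
21.75 [-0.0038  0.0083  0.001   0.0013  0.0008  0.0012]
the job is handed in; nothing more can be done
None
```

The caddy is hanging on the hook by itself and the job was handed in at 21.75 s; no verdict came back.

- **Moves:** I gripped the caddy at mid-bar and brought the stud in from the side. The back wall showed at 5.3 N, well under the 20 N limit. I eased back about 3 mm to centre the stem, then lowered until it seated with the stud at about z 0.149 m; the seat is at 0.150 m. The caddy pressed on the hook with roughly 6–8 N in all. Then I let go and retreated.
- **Last checks:** The carrying bar was at z ≈ 0.166 m against the expected 0.167 m. The caddy is tipped a few degrees onto the plate's lower pad. The arm was well clear with force readings near zero. The glue bottle, brush and slipcase read the same as at the start, to within 1 mm.
- **Disagreements:** The wrist and top cameras differed by about 3.5 mm in x. I used only the offset between caddy and hook, which matched in both to within about half a millimetre. A 0.4 mm lift to ease the load before letting go barely changed the readings, so some load was still on when the fingers opened. One early move call was refused for missing keys, and nothing moved.

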